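# Turn over a batch in the cheese sanitiser

## Robot

A 6-joint arm with a two-finger parallel gripper is mounted at the origin on the work surface. World frame = base frame: x ahead of the robot, y to its left, z up, the work surface at z = 0. Lengths are in m, angles in rad, forces in N, time in s.
With the tool pointing down it reaches from about 0.325 to 0.775 m from the base axis. Payload 5.5 kg.
Tool frame: the origin (TCP) lies at the very end of the fingers, on their centre line; the grasp point (between the pads) lies 19 mm behind it; x points along the fingers, y is the direction in which the jaws open and shut, and the axes are right-handed (so a half turn about x gives the same grasp; the last joint's range is limited). The gripper opens to 85 mm and grips with 20 to 120 N. Pads are 22 mm wide; open, the fingers measure 114 mm over their backs; the gripper's body (76 mm by 85 mm) begins 54 mm behind the grasp point. The pads swing forward as they close: fully open they stand 13 mm farther back than shut.
Start: joints at [1.252, 0.091, 1.231, -0, 1.82, -0.057], TCP at [0.155, 0.58, 0.231] pointing down, gripper open.
Joint ranges: [-2.87, 2.87], [-0.86, 2.18], [0.17, 2.46], [-1.51, 4.65], [0.06, 2.69], [-2.65, 2.65]. Speed limits (rad/s): [2.57, 2.57, 3.01, 3.14, 3.14, 3.14].

## Interface

Orientations are given as a rotation vector (axis times angle).
In Python, from plant import get_obs, vision, sign_off gives the robot as it stands.
- The arm moves only by the tool play_rows, never from a script. Its argument "targets" is a list of rows, each an object of numbers: "tx", "ty", "tz": the shift along the world's x, y, z in mm; "ax", "ay", "az": the turn, a rotation vector about the world's x, y, z in rad. In form: [{"tx": .., "ty": .., "tz": .., "ax": .., "ay": .., "az": ..}, ...]. A call has 1 to 5 rows; each row is the pose to reach, as a shift and turn from the pose commanded when the call began; what a row does not reach only later rows make up. A row lasts 1/8 s, in which the tool goes at most 62.5 mm and 10.7 degrees, less where a joint would pass 70% of its speed; a pose out of reach is approached as far as the arm can. A call with a gripper value outside its range is refused whole. "claw" is the gripper's target within -1 to 1 (fully open at 1, half-way at 0, shut at -1), set as the call begins (left out, the last holds). The fingers move at their own pace and stop on an object; the grip force is fixed at half the most. Time passes only in rows, so rows that repeat a pose let the fingers close. It gives the time, the measured TCP pose, the force and the opening at its end, in the units of the state.
- get_obs(): the state, without advancing time (a new reading comes with each control period).
- vision.capture(name): name is "side" or "top" or "wrist"; returns the picture (480x640x3 uint8, red, green, blue); there is no depth.
- vision.camera_info(name): a dict with "mtx" (3x3 intrinsics, pixels), "origin" and "rotation" of the camera in the world; the wrist camera has in their place "mount" (4x4, takes a point from camera to tool coordinates, whose origin is the TCP and whose axes are the tool frame's). Camera axes: x right, y down, z forward; pixel columns grow to the right and rows downward; lengths in m; the calibration is good to about 2 mm. A picture is of the moment at which its call begins: read the wrist's pose just before it. camera_info takes no time and is no camera call.
- sign_off(): hands the job in, once; it reports no verdict.
The state is a dict: "time": time; "qpos": joint angles; "dq": joint speeds; "effort": joint torques, N m; "ee_pos": TCP position; "tcp_rot": TCP orientation; "contact_force": force on the tool from outside, world axes, zero at the start; "wrist_torque": the same for the moment, N m; "width": opening from 0.0 (shut) to 1.0 (fully open).
Only numpy, scipy, OpenCV 4.12 (cv2) and the standard library are available. Lean on these libraries where they do the work, as an engineer would, in place of code of your own. Each camera call takes 0.05 s, during which the arm holds its last target.

## Task

Swing the machine's hood up and over until its spring holds it open by itself, move every finished orange cheese from the machine to lie flat on the green board, and seat each pale fresh cheese from the wooden board flat and square in a pocket of its own. With all of them in place, swing the hood fully shut and only then press the green start button all the way down. Leave the wheel, the bottle and the cheese iron alone.

Things in the scene. Friction and masses are not known exactly. Their poses are not given: they have to be found in the camera images.
- machine: White bench-top sanitising machine, fixed: housing 300 (x) x 340 (y) x 60 mm high, flat deck on top. Origin at the centre of its underside; at yaw 0 its x points away from the robot, y to the left. On the deck a blue insert with four pockets (2 x 2); the clear hood covers it, hinged along the machine's +y side.
- hood (a joint): Hood angle: 0 = shut on the deck, 1.65 rad = fully open, standing on the +y side. Hood 240 (x) x 215 (y) x 72 mm, clear with grey edges, about 0.5 kg. Over-centre spring: below about 0.95 rad it is pulled shut, beyond about 1.1 rad it is driven open to its stop and stays there. About 6 N at the bar lifts it from shut, about 4 N pulls it out of the open stop; damped, so it swings over in about a second when let go.
- hood_hinge (a point): Middle of the hood's hinge line, at deck height (60 mm over the bench), on the machine's +y side. Its axes are the machine's; the hinge line runs along x. Opening lifts the -y edge of the hood up and over towards +y.
- hood_bar (a point): Centre of the red round bar handle of the hood (12 mm thick, its free middle part 118 mm long, along the hinge line's x). It stands 45 mm out from the front (-y) wall of the hood; when shut it lies 260 mm to -y of and 50 mm above hood_hinge, the deck 44 mm below its underside. It can be pinched from above, shut or open, and turns between the fingers as the hood swings. The point turns with the hood.
- pocket0 (a point): Centre of the floor of a pocket of the blue insert, at (-52, -35) mm of the machine's centre; axes as the machine's. Pocket 94 mm (x) by 59 mm (y), 14 mm deep with a 4 mm bevelled mouth, floor 64 mm over the bench; a cheese fits either way round (half a turn). Free space to the neighbouring pocket 10 mm in x, 31 mm in y.
- pocket1 (a point): Centre of the floor of a pocket of the blue insert, at (52, -35) mm of the machine's centre; axes as the machine's. Pocket 94 mm (x) by 59 mm (y), 14 mm deep with a 4 mm bevelled mouth, floor 64 mm over the bench; a cheese fits either way round (half a turn). Free space to the neighbouring pocket 10 mm in x, 31 mm in y.
- pocket2 (a point): Centre of the floor of a pocket of the blue insert, at (-52, 55) mm of the machine's centre; axes as the machine's. Pocket 94 mm (x) by 59 mm (y), 14 mm deep with a 4 mm bevelled mouth, floor 64 mm over the bench; a cheese fits either way round (half a turn). Free space to the neighbouring pocket 10 mm in x, 31 mm in y.
- pocket3 (a point): Centre of the floor of a pocket of the blue insert, at (52, 55) mm of the machine's centre; axes as the machine's. Pocket 94 mm (x) by 59 mm (y), 14 mm deep with a 4 mm bevelled mouth, floor 64 mm over the bench; a cheese fits either way round (half a turn). Free space to the neighbouring pocket 10 mm in x, 31 mm in y.
- start_top (a point): Top centre of the green round start button (32 mm across) on the deck beside the hood bar, 18 mm above the deck; pressed straight down.
- start (a joint): Travel of the start button: 0 = up, 0.006 m = fully down (5 N); springs back.
- supply_board: Brown wooden board, fixed, 360 (x) x 140 (y) x 12 mm high, origin at the centre of its underside; the fresh cheeses lie on it at first, in a row along it, end to end with some 30 mm between.
- out_board: Green plastic board, fixed, 360 (x) x 140 (y) x 12 mm high, origin at the centre of its underside; for the finished cheeses. The two boards may change places.
- done0: Finished cheese, orange-waxed block with a plain yellow patch on top, 90 mm long (its x), 55 mm wide (its y), 48 mm tall, about 240 g; origin at the centre of its underside, z up. At first in a pocket under the hood; may be absent.
- done1: Finished cheese, orange-waxed block with a plain yellow patch on top, 90 mm long (its x), 55 mm wide (its y), 48 mm tall, about 240 g; origin at the centre of its underside, z up. At first in a pocket under the hood; may be absent.
- done2: Finished cheese, orange-waxed block with a plain yellow patch on top, 90 mm long (its x), 55 mm wide (its y), 48 mm tall, about 240 g; origin at the centre of its underside, z up. At first in a pocket under the hood; may be absent.
- fresh0: Fresh cheese, pale cream block, 90 mm long (its x), 55 mm wide (its y), 48 mm tall, about 240 g; origin at the centre of its underside, z up. At first on the wooden board, its x along the board; may be absent.
- fresh1: Fresh cheese, pale cream block, 90 mm long (its x), 55 mm wide (its y), 48 mm tall, about 240 g; origin at the centre of its underside, z up. At first on the wooden board, its x along the board; may be absent.
- fresh2: Fresh cheese, pale cream block, 90 mm long (its x), 55 mm wide (its y), 48 mm tall, about 240 g; origin at the centre of its underside, z up. At first on the wooden board, its x along the board; may be absent.
- small_wheel: Bystander: small brown cheese wheel, 90 mm across, 50 mm high, on the bench beyond the boards; leave it alone. Origin at the centre of its underside.
- spray_bottle: Bystander: white bottle with a blue cap, 60 mm across, 160 mm tall, on the bench to the left; leave it alone. Origin at the centre of its underside.
- trier: Bystander: cheese iron, a steel rod with a wooden T handle, about 150 mm long, lying on the bench beyond the boards; leave it alone. Origin on its underside, near the handle.
Mind the look-alikes: they are no part of the job. Leave any pink or purple look-alike of the fresh0 alone.

How it is judged:
On the way, in this order (a step that is already met when the one before it is completed fails the run):
1. the hood stands open by itself, let go (value of joint hood above 1.5 rad and contact force between the fingers and hood below 0.1 N), for 0.3 s.
2. with the hood open, every finished cheese lies flat on the green board and every fresh cheese is seated in a pocket (value of joint hood above 1.3 rad and ((horizontal distance between fresh0 and pocket0 below 0.005 m and z of fresh0 in the frame of pocket0 below 0.003 m and angle between the x axis of fresh0 and the x axis of pocket0, either way round below 0.06 rad and angle between fresh0's own z axis and vertical below 0.05 rad) or (horizontal distance between fresh0 and pocket1 below 0.005 m and z of fresh0 in the frame of pocket1 below 0.003 m and angle between the x axis of fresh0 and the x axis of pocket1, either way round below 0.06 rad and angle between fresh0's own z axis and vertical below 0.05 rad) or (horizontal distance between fresh0 and pocket2 below 0.005 m and z of fresh0 in the frame of pocket2 below 0.003 m and angle between the x axis of fresh0 and the x axis of pocket2, either way round below 0.06 rad and angle between fresh0's own z axis and vertical below 0.05 rad) or (horizontal distance between fresh0 and pocket3 below 0.005 m and z of fresh0 in the frame of pocket3 below 0.003 m and angle between the x axis of fresh0 and the x axis of pocket3, either way round below 0.06 rad and angle between fresh0's own z axis and vertical below 0.05 rad)) and ((horizontal distance between fresh1 and pocket0 below 0.005 m and z of fresh1 in the frame of pocket0 below 0.003 m and angle between the x axis of fresh1 and the x axis of pocket0, either way round below 0.06 rad and angle between fresh1's own z axis and vertical below 0.05 rad) or (horizontal distance between fresh1 and pocket1 below 0.005 m and z of fresh1 in the frame of pocket1 below 0.003 m and angle between the x axis of fresh1 and the x axis of pocket1, either way round below 0.06 rad and angle between fresh1's own z axis and vertical below 0.05 rad) or (horizontal distance between fresh1 and pocket2 below 0.005 m and z of fresh1 in the frame of pocket2 below 0.003 m and angle between the x axis of fresh1 and the x axis of pocket2, either way round below 0.06 rad and angle between fresh1's own z axis and vertical below 0.05 rad) or (horizontal distance between fresh1 and pocket3 below 0.005 m and z of fresh1 in the frame of pocket3 below 0.003 m and angle between the x axis of fresh1 and the x axis of pocket3, either way round below 0.06 rad and angle between fresh1's own z axis and vertical below 0.05 rad)) and ((horizontal distance between fresh2 and pocket0 below 0.005 m and z of fresh2 in the frame of pocket0 below 0.003 m and angle between the x axis of fresh2 and the x axis of pocket0, either way round below 0.06 rad and angle between fresh2's own z axis and vertical below 0.05 rad) or (horizontal distance between fresh2 and pocket1 below 0.005 m and z of fresh2 in the frame of pocket1 below 0.003 m and angle between the x axis of fresh2 and the x axis of pocket1, either way round below 0.06 rad and angle between fresh2's own z axis and vertical below 0.05 rad) or (horizontal distance between fresh2 and pocket2 below 0.005 m and z of fresh2 in the frame of pocket2 below 0.003 m and angle between the x axis of fresh2 and the x axis of pocket2, either way round below 0.06 rad and angle between fresh2's own z axis and vertical below 0.05 rad) or (horizontal distance between fresh2 and pocket3 below 0.005 m and z of fresh2 in the frame of pocket3 below 0.003 m and angle between the x axis of fresh2 and the x axis of pocket3, either way round below 0.06 rad and angle between fresh2's own z axis and vertical below 0.05 rad)) and x of done0 in the frame of out_board between -0.17 and 0.17 m and y of done0 in the frame of out_board between -0.065 and 0.065 m and z of done0 in the frame of out_board between 0.008 and 0.016 m and angle between each of done0, done1, done2's own z axis and vertical below 0.06 rad and x of done1 in the frame of out_board between -0.17 and 0.17 m and y of done1 in the frame of out_board between -0.065 and 0.065 m and z of done1 in the frame of out_board between 0.008 and 0.016 m and x of done2 in the frame of out_board between -0.17 and 0.17 m and y of done2 in the frame of out_board between -0.065 and 0.065 m and z of done2 in the frame of out_board between 0.008 and 0.016 m), for 0.2 s.
3. the hood is fully shut (value of joint hood below 0.03 rad), for 0.2 s.
4. the start button is pressed down with the hood shut (value of joint start above 0.0045 m and value of joint hood below 0.05 rad), for 0.05 s.
At the end, for the whole second after the job is handed in: Every fresh cheese sits in a pocket within 5 mm of its centre, within 3 mm of its floor, square to 0.06 rad and level; every finished cheese lies flat on the green board with its centre over the board; all at rest; the hood is shut (below 0.03 rad) and the start button is back up (((horizontal distance between fresh0 and pocket0 below 0.005 m and z of fresh0 in the frame of pocket0 below 0.003 m and angle between the x axis of fresh0 and the x axis of pocket0, either way round below 0.06 rad and angle between fresh0's own z axis and vertical below 0.05 rad) or (horizontal distance between fresh0 and pocket1 below 0.005 m and z of fresh0 in the frame of pocket1 below 0.003 m and angle between the x axis of fresh0 and the x axis of pocket1, either way round below 0.06 rad and angle between fresh0's own z axis and vertical below 0.05 rad) or (horizontal distance between fresh0 and pocket2 below 0.005 m and z of fresh0 in the frame of pocket2 below 0.003 m and angle between the x axis of fresh0 and the x axis of pocket2, either way round below 0.06 rad and angle between fresh0's own z axis and vertical below 0.05 rad) or (horizontal distance between fresh0 and pocket3 below 0.005 m and z of fresh0 in the frame of pocket3 below 0.003 m and angle between the x axis of fresh0 and the x axis of pocket3, either way round below 0.06 rad and angle between fresh0's own z axis and vertical below 0.05 rad)) and ((horizontal distance between fresh1 and pocket0 below 0.005 m and z of fresh1 in the frame of pocket0 below 0.003 m and angle between the x axis of fresh1 and the x axis of pocket0, either way round below 0.06 rad and angle between fresh1's own z axis and vertical below 0.05 rad) or (horizontal distance between fresh1 and pocket1 below 0.005 m and z of fresh1 in the frame of pocket1 below 0.003 m and angle between the x axis of fresh1 and the x axis of pocket1, either way round below 0.06 rad and angle between fresh1's own z axis and vertical below 0.05 rad) or (horizontal distance between fresh1 and pocket2 below 0.005 m and z of fresh1 in the frame of pocket2 below 0.003 m and angle between the x axis of fresh1 and the x axis of pocket2, either way round below 0.06 rad and angle between fresh1's own z axis and vertical below 0.05 rad) or (horizontal distance between fresh1 and pocket3 below 0.005 m and z of fresh1 in the frame of pocket3 below 0.003 m and angle between the x axis of fresh1 and the x axis of pocket3, either way round below 0.06 rad and angle between fresh1's own z axis and vertical below 0.05 rad)) and ((horizontal distance between fresh2 and pocket0 below 0.005 m and z of fresh2 in the frame of pocket0 below 0.003 m and angle between the x axis of fresh2 and the x axis of pocket0, either way round below 0.06 rad and angle between fresh2's own z axis and vertical below 0.05 rad) or (horizontal distance between fresh2 and pocket1 below 0.005 m and z of fresh2 in the frame of pocket1 below 0.003 m and angle between the x axis of fresh2 and the x axis of pocket1, either way round below 0.06 rad and angle between fresh2's own z axis and vertical below 0.05 rad) or (horizontal distance between fresh2 and pocket2 below 0.005 m and z of fresh2 in the frame of pocket2 below 0.003 m and angle between the x axis of fresh2 and the x axis of pocket2, either way round below 0.06 rad and angle between fresh2's own z axis and vertical below 0.05 rad) or (horizontal distance between fresh2 and pocket3 below 0.005 m and z of fresh2 in the frame of pocket3 below 0.003 m and angle between the x axis of fresh2 and the x axis of pocket3, either way round below 0.06 rad and angle between fresh2's own z axis and vertical below 0.05 rad)) and x of done0 in the frame of out_board between -0.17 and 0.17 m and y of done0 in the frame of out_board between -0.065 and 0.065 m and z of done0 in the frame of out_board between 0.008 and 0.016 m and angle between each of done0, done1, done2's own z axis and vertical below 0.06 rad and x of done1 in the frame of out_board between -0.17 and 0.17 m and y of done1 in the frame of out_board between -0.065 and 0.065 m and z of done1 in the frame of out_board between 0.008 and 0.016 m and x of done2 in the frame of out_board between -0.17 and 0.17 m and y of done2 in the frame of out_board between -0.065 and 0.065 m and z of done2 in the frame of out_board between 0.008 and 0.016 m and linear speed of each of fresh0, fresh1, fresh2, done0, done1, done2 below 0.02 m/s and value of joint hood below 0.03 rad and value of joint start below 0.002 m); the robot touches nothing.
It fails at once if the start button is pressed while the hood is open (value of joint start above 0.003 m and value of joint hood above 0.1 rad).
It fails at once if the small wheel is pushed away (over 30 mm) (distance of small_wheel from where it was at the start of the episode above 0.03 m).
It fails at once if the spray bottle is pushed away (over 30 mm) (distance of spray_bottle from where it was at the start of the episode above 0.03 m).
It fails at once if the trier is pushed away (over 30 mm) (distance of trier from where it was at the start of the episode above 0.03 m).
Of done0, done1, done2 only 2 to 3 are there at a start; the rules pass over those that are not, and their reading is None.
Of fresh0, fresh1, fresh2 only 2 to 3 are there at a start; the rules pass over those that are not, and their reading is None.
At some moment in a run one of fresh0, fresh1, fresh2 may be knocked a few centimetres aside while the robot is not near it.
Once in a run the grip may slacken for a moment while it holds something.
It also fails if it takes over 210 s, if anything falls off the work surface, if the arm or the gripper's body presses on something with over 40 N, if the wrist force passes 120 N, or if a joint passes its speed limit or range.

## Working session

There is one attempt and no reset: what is moved stays moved. The work goes in short steps, Python scripts to look and compute and a tool call to move; the robot and the scene stay as the last step left them, time stands still between calls to the robot, and variables do not carry over. Pictures are saved under pics/ and viewed, and the job is handed in when it is done.

Besides the shell and the picture viewer there is one more tool, called after "Call:" as a command line: name --argument value ..., lists and objects as JSON in quotes. play_rows: Moves the arm, as the interface text tells. Its arguments: {"type":"object","properties":{"targets":{"type":"array"},"claw":{"type":"number"}},"required":["targets"]}

```bash
ls; mkdir -p pics; python3 - <<'E'
from plant import get_obs, vision
import cv2
print(get_obs())
for n in ("side","top","wrist"):
    im=vision.capture(n); cv2.imwrite(f"pics/{n}0.png",im[:,:,::-1]); print(n,vision.camera_info(n))
E
```

```text
pics
{'time': 0.0, 'qpos': array([ 1.25229181e+00,  9.18769786e-02,  1.23188931e+00, -3.33728678e-05,
        1.81977761e+00, -5.66981799e-02]), 'dq': array([-0.00099366,  0.00044452, -0.00059233,  0.00099777, -0.00083506,
        0.00029935]), 'effort': array([-1.56883460e-03, -4.58727443e+01, -4.18020058e+01, -1.28606894e-04,
        1.14930482e-02, -3.43199952e-05]), 'ee_pos': array([0.15522035, 0.57928925, 0.23013807]), 'tcp_rot': array([ 0.2040179 ,  1.56133961, -0.20704583]), 'contact_force': array([ 0.78883496,  0.79138814, -0.4816859 ]), 'wrist_torque': array([-0.02929976,  0.04092756,  0.06200148]), 'width': 0.9978624746712703}
side {'mtx': array([[531.97530298,   0.        , 314.80520984],
       [  0.        , 531.97530298, 247.22226981],
       [  0.        ,   0.        ,   1.        ]]), 'origin': array([-0.35122967, -0.84560341,  0.97249278]), 'rotation': array([-2.04249369,  0.86610968, -0.42260322])}
top {'mtx': array([[478.08322731,   0.        , 320.48655735],
       [  0.        , 478.08322731, 237.60209977],
       [  0.        ,   0.        ,   1.        ]]), 'origin': array([0.36052089, 0.03891697, 1.16259027]), 'rotation': array([-2.11132506,  2.16586887, -0.12671615])}
wrist {'mtx': array([[402.2431171 ,   0.        , 319.22592466],
       [  0.        , 402.2431171 , 241.57573299],
       [  0.        ,   0.        ,   1.        ]]), 'mount': array([[-9.15150316e-06, -3.11578681e-01,  9.50220356e-01,
        -1.43639614e-01],
       [ 9.99999775e-01,  6.35122028e-04,  2.17888391e-04,
        -1.10177232e-04],
       [-6.71395257e-04,  9.50220144e-01,  3.11578605e-01,
        -7.95521294e-02],
       [ 0.00000000e+00,  0.00000000e+00,  0.00000000e+00,
         1.00000000e+00]])}
```

View pics/top0.png

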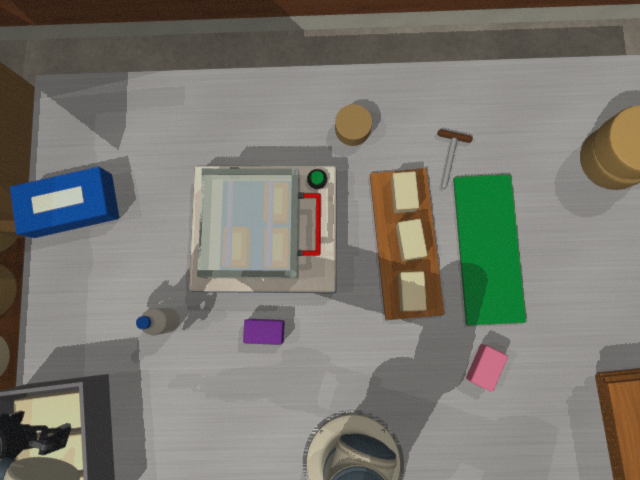

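View pics/side0.png

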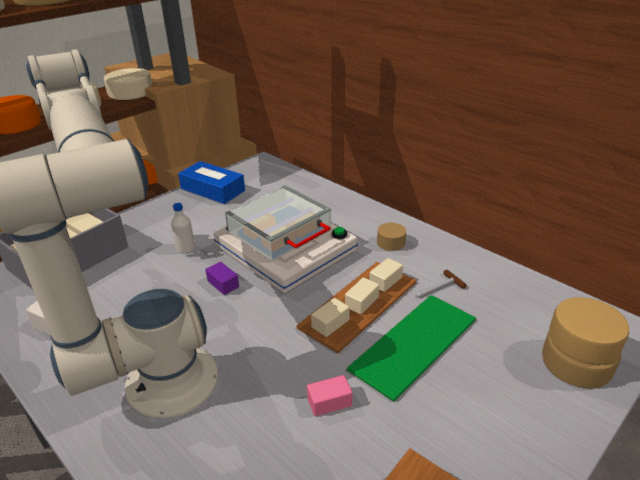

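View pics/wrist0.png

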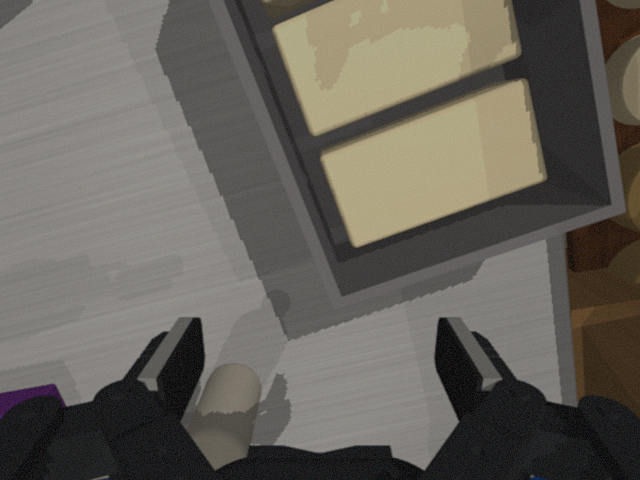

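The top view shows the machine at (264,229), with its red bar at (312,225) and green button at (317,178). Three done cheeses sit under the hood at (280,200), (240,246) and (283,248). The fresh cheeses are on the wooden board at (405,190), (411,240) and (413,292), and the green board is at (490,250). The purple block at (264,332) and the pink one at (487,368) are look-alikes, so I'll leave them alone.

```bash
cat > h.py <<'E'
import numpy as np, cv2
from scipy.spatial.transform import Rotation as R
from plant import get_obs, vision
def cam(n):
    c=vision.camera_info(n); K=c['mtx']
    if n!='wrist': return K,R.from_rotvec(c['rotation']).as_matrix(),np.array(c['origin'])
    o=get_obs(); T=np.eye(4);T[:3,:3]=R.from_rotvec(o['tcp_rot']).as_matrix();T[:3,3]=o['ee_pos']
    M=T@c['mount']; return K,M[:3,:3],M[:3,3]
def ray(c,uv,z):
    K,Rm,o=c; uv=np.atleast_2d(uv).astype(float)
    d=np.c_[(uv[:,0]-K[0,2])/K[0,0],(uv[:,1]-K[1,2])/K[1,1],np.ones(len(uv))]@Rm.T
    return o+d*((z-o[2])/d[:,2])[:,None]
def proj(c,P):
    K,Rm,o=c; p=(np.atleast_2d(P)-o)@Rm; p=p@K.T; return p[:,:2]/p[:,2:]
def grab(n,name=None):
    c=cam(n); im=vision.capture(n)[:,:,::-1].copy()
    if name: cv2.imwrite(f'pics/{name}.png',im)
    return c,im
def rect(c,mask,z,minA=100):
    out=[]
    for k in cv2.findContours(mask.astype(np.uint8),cv2.RETR_EXTERNAL,cv2.CHAIN_APPROX_NONE)[0]:
        if cv2.contourArea(k)<minA: continue
        P=ray(c,k[:,0],z)[:,:2]
        (cx,cy),(w,h),a=cv2.minAreaRect((P*1000).astype(np.float32))
        if w<h: w,h,a=h,w,a+90
        out.append((k[:,0].mean(0).round(),round(cx,1),round(cy,1),round(w,1),round(h,1),round(((a+90)%180)-90,2)))
    return out
E
python3 - <<'E'
from h import *
c=cam('top'); im=cv2.imread('pics/top0.png'); hsv=cv2.cvtColor(im,cv2.COLOR_BGR2HSV)
h,s,v=cv2.split(hsv)
print('green',rect(c,(h>50)&(h<75)&(s>150)&(v>60),0.012))
print('btn',rect(c,(h>50)&(h<75)&(s>150)&(v>60),0.078,60))
print('red',rect(c,((h<4)|(h>176))&(s>180),0.11,60))
wood=(h>5)&(h<18)&(s>110); wood[:160]=0; wood[330:]=0; wood[:,:360]=0; wood[:,450:]=0
print('wood',rect(c,cv2.morphologyEx(wood.astype(np.uint8),cv2.MORPH_CLOSE,np.ones((5,5))),0.012))
fr=(h>18)&(h<32)&(s>40)&(s<150); fr[:160]=0; fr[330:]=0; fr[:,:380]=0; fr[:,440:]=0
print('fresh',rect(c,fr,0.060))
for n,x0,y0,x1,y1 in(('m',185,155,345,300),('b',365,160,530,330)):
    cv2.imwrite(f'pics/{n}0.png',cv2.resize(im[y0:y1,x0:x1],None,fx=4,fy=4,interpolation=2)[:600*9,:800])
E
```

```text
green [(array([489., 250.]), 487.1, -341.6, 357.3, 138.9, 1.24), (array([317., 177.]), 673.4, 67.0, 33.1, 29.7, -1.41)]
btn [(array([489., 250.]), 479.8, -319.8, 336.8, 130.9, 1.24), (array([317., 177.]), 655.5, 65.4, 31.2, 28.0, -1.41)]
red [(array([315., 224.]), 542.1, 80.1, 138.3, 35.5, -1.51)]
wood [(array([406., 244.]), 506.5, -144.1, 358.7, 139.8, 3.73)]
fresh [(array([412., 291.]), 388.3, -144.5, 88.6, 59.7, 0.27), (array([411., 240.]), 507.0, -148.4, 91.9, 60.2, 7.59), (array([404., 191.]), 620.1, -139.3, 96.0, 59.3, 2.79)]
```

View pics/m0.png

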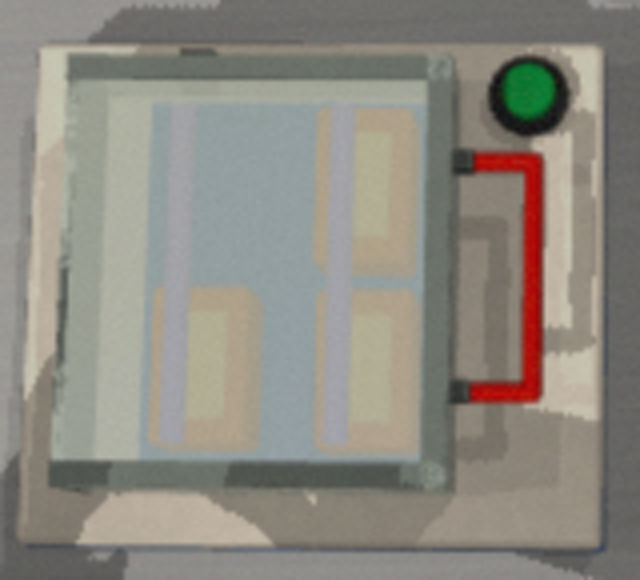

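View pics/b0.png

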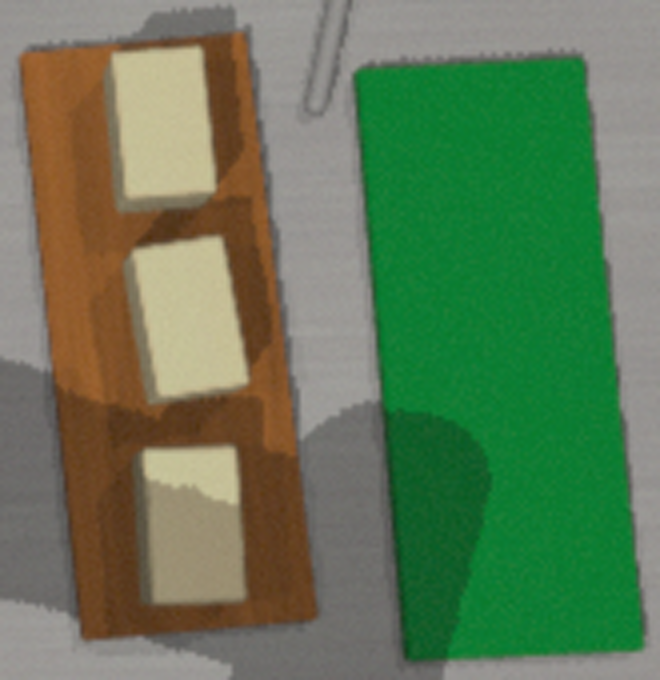

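```bash
python3 - <<'E'
from h import *
c=cam('top')
f=lambda x,y:(185+(x+.5)/4-.5,155+(y+.5)/4-.5)
P=ray(c,[f(40,45),f(605,45),f(600,548),f(20,546)],0.06)*1000
print(P.round(1)); print('ctr',P.mean(0).round(1),[np.linalg.norm(P[i]-P[i-1]).round(1) for i in range(4)])
e=lambda a,b:np.degrees(np.arctan2(*(b-a)[[1,0]])).round(2)
print('yaws',e(P[3],P[0]),e(P[2],P[1]),e(P[1],P[0])-90,e(P[2],P[3])-90)
b=ray(c,[f(534,160),f(532,395)],0.11)*1000; print('bar',b.round(1),b.mean(0),e(b[1],b[0]))
g=ray(c,[f(529,92)],0.078)*1000; print('btn',g)
E
```

```text
[[697.8 358.3  60. ]
 [687.4  20.3  60. ]
 [390.3  31.6  60. ]
 [399.7 366.   60. ]]
ctr [543.8 194.   60. ] [np.float64(298.2), np.float64(338.1), np.float64(297.3), np.float64(334.5)]
yaws -1.49 -2.18 -1.769999999999996 -1.5999999999999943
bar [[607.   63.  110. ]
 [474.   67.2 110. ]] [540.52229247  65.06860273 110.        ] -1.81
btn [[655.14009623  65.68091199  78.        ]]
```

```bash
cat >> h.py <<'E'
def tool():
    o=get_obs(); M=R.from_rotvec(o['tcp_rot']).as_matrix()
    print('t',round(o['time'],2),'p',(o['ee_pos']*1000).round(1),'q6',o['qpos'].round(2),'w',round(o['width'],3),'F',o['contact_force'].round(1))
    print('x',M[:,0].round(3),'y',M[:,1].round(3),'z',M[:,2].round(3),'jaw yaw deg',np.degrees(np.arctan2(M[1,1],M[0,1])).round(2))
E
python3 -c "
from h import *
tool()"
```

```text
t 0.15 p [155.2 579.3 230.4] q6 [ 1.25  0.09  1.23  0.    1.82 -0.06] w 1.0 F [-1.3  0.1  0.2]
x [-0.001 -0.001 -1.   ] y [ 0.259  0.966 -0.002] z [ 0.966 -0.259 -0.   ] jaw yaw deg 75.0
```

Call:
play_rows --targets '[{"tx":60,"ty":0,"tz":20,"az":0.05},{"tx":115,"ty":-30,"tz":20,"az":0.1},{"tx":160,"ty":-75,"tz":20,"az":0.15},{"tx":200,"ty":-120,"tz":20,"az":0.2},{"tx":235,"ty":-170,"tz":20,"az":0.231}]' --claw 0

```text
invalid input
```

Call:
play_rows --targets '[{"tx":30,"ty":-50,"tz":0},{"tx":60,"ty":-100,"tz":0},{"tx":90,"ty":-150,"tz":0},{"tx":110,"ty":-205,"tz":-10},{"tx":130,"ty":-260,"tz":-20}]'

```text
invalid input
```

```bash
python3 -c "
from h import *
tool(); grab('wrist','w1')"
```

```text
t 0.15 p [155.2 579.3 230.4] q6 [ 1.25  0.09  1.23  0.    1.82 -0.06] w 1.0 F [-1.3  0.1  0.2]
x [-0.001 -0.001 -1.   ] y [ 0.259  0.966 -0.002] z [ 0.966 -0.259 -0.   ] jaw yaw deg 75.0
```

View pics/w1.png

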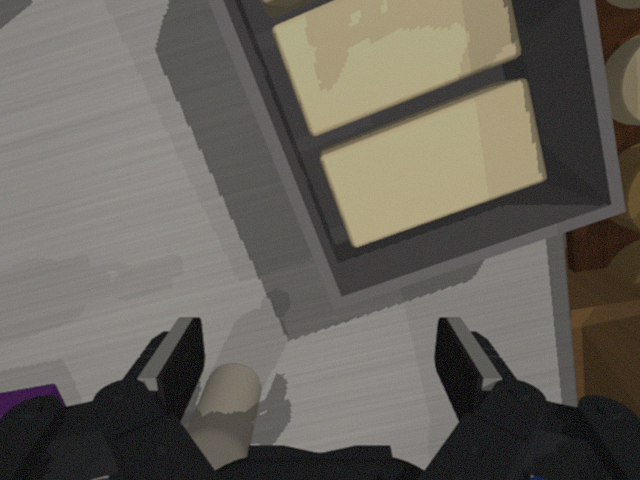

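All six fields seem to be required.

Call:
play_rows --targets '[{"tx":60,"ty":0,"tz":20,"ax":0,"ay":0,"az":0.05},{"tx":115,"ty":-30,"tz":20,"ax":0,"ay":0,"az":0.1},{"tx":160,"ty":-75,"tz":20,"ax":0,"ay":0,"az":0.15},{"tx":200,"ty":-120,"tz":20,"ax":0,"ay":0,"az":0.2},{"tx":235,"ty":-170,"tz":20,"ax":0,"ay":0,"az":0.231}]' --claw 0

```text
time: 0.82
ee_pos: [0.3915, 0.4079, 0.2507]
tcp_rot: [0.023, 1.571, -0.024]
contact_force: [0.9, 0.1, 0.4]
width: 0.497
```

Call:
play_rows --targets '[{"tx":30,"ty":-50,"tz":0,"ax":0,"ay":0,"az":0},{"tx":60,"ty":-100,"tz":0,"ax":0,"ay":0,"az":0},{"tx":90,"ty":-150,"tz":0,"ax":0,"ay":0,"az":0},{"tx":110,"ty":-205,"tz":-10,"ax":0,"ay":0,"az":0},{"tx":130,"ty":-260,"tz":-20,"ax":0,"ay":0,"az":0}]'

```text
time: 1.45
ee_pos: [0.5208, 0.1478, 0.2309]
tcp_rot: [0.024, 1.571, -0.024]
contact_force: [0.5, -0.2, 0.3]
width: 0.499
```

```bash
python3 -c "
from h import *
tool(); grab('wrist','w2')"
```

```text
t 1.45 p [520.8 147.8 230.9] q6 [ 0.21 -0.07  1.39  0.    1.82 -1.33] w 0.499 F [ 0.5 -0.2  0.3]
x [ 0.  0. -1.] y [0.031 1.    0.   ] z [ 1.    -0.031  0.   ] jaw yaw deg 88.24
```

View pics/w2.png

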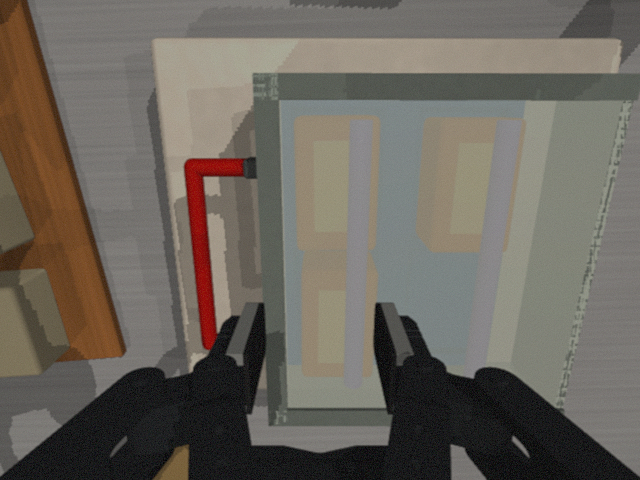

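```bash
python3 - <<'E'
from h import *
c=cam('wrist'); im=cv2.imread('pics/w2.png'); h,s,v=cv2.split(cv2.cvtColor(im,cv2.COLOR_BGR2HSV))
m=((h<5)|(h>175))&(s>180)&(v>70)
ys,xs=np.nonzero(m)
for y in (190,220,250,280,300): 
    x=xs[ys==y]; print(y,x.min(),x.max(),ray(c,[(x.mean(),y)],.11)[0]*1000)
# deck corner
print(ray(c,[(153,40),(620,40)],.06)*1000)
b=ray(c,[(197,166)],.11); print(b)
E
```

```text
190 187 202 [490.03226921  59.02436326 110.        ]
220 190 205 [510.50988323  58.33484756 110.        ]
250 193 208 [531.99252765  57.6114908  110.        ]
280 196 210 [554.54396772  56.49610972 110.        ]
300 198 212 [570.22769223  55.96193922 110.        ]
[[391.7338674   27.63601762  60.        ]
 [403.92227118 355.05023525  60.        ]]
[[0.47444074 0.06273383 0.11      ]]
```

Call:
play_rows --targets '[{"tx":10,"ty":-43,"tz":-20,"ax":0,"ay":0,"az":0},{"tx":20,"ty":-86,"tz":-50,"ax":0,"ay":0,"az":0},{"tx":20,"ty":-86,"tz":-80,"ax":0,"ay":0,"az":0},{"tx":20,"ty":-86,"tz":-80,"ax":0,"ay":0,"az":0}]'

```text
time: 2.0
ee_pos: [0.5387, 0.0632, 0.1481]
tcp_rot: [0.025, 1.577, -0.025]
contact_force: [-0.1, -1.3, -0.7]
width: 0.5
```

```bash
python3 - <<'E'
from h import *
tool(); c,im=grab('wrist','w3')
h,s,v=cv2.split(cv2.cvtColor(im,cv2.COLOR_BGR2HSV))
m=((h<5)|(h>175))&(s>180)&(v>70)
ys,xs=np.nonzero(m)
for y in range(100,400,30): 
    x=xs[ys==y]
    if len(x)>5: print(y,x.min(),x.max(),ray(c,[(x.mean(),y)],.11)[0]*1000)
c,im=grab('side','s3')
E
```

```text
t 2.0 p [538.7  63.2 148.1] q6 [ 0.05 -0.06  1.53  0.    1.68 -1.49] w 0.5 F [-0.1 -1.3 -0.7]
x [-0.006 -0.    -1.   ] y [ 0.032  0.999 -0.   ] z [ 0.999 -0.032 -0.006] jaw yaw deg 88.18
160 312 335 [480.36655014  66.77873682 110.        ]
190 312 335 [493.8833527   66.40233926 110.        ]
220 312 334 [508.02954598  65.77439809 110.        ]
250 312 334 [522.86551468  65.35562222 110.        ]
280 312 334 [538.43478904  64.91614728 110.        ]
310 312 333 [554.78534885  64.20280848 110.        ]
340 313 332 [571.99407862  63.71050974 110.        ]
370 313 332 [590.12150801  63.1919293  110.        ]
```

View pics/w3.png

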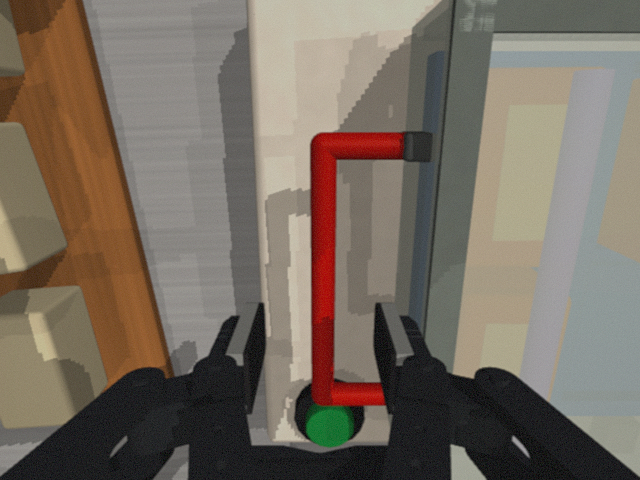

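Call:
play_rows --targets '[{"tx":2,"ty":2,"tz":-30,"ax":0,"ay":0,"az":0},{"tx":2,"ty":2,"tz":-58,"ax":0,"ay":0,"az":0},{"tx":2,"ty":2,"tz":-58,"ax":0,"ay":0,"az":0}]'

```text
time: 2.48
ee_pos: [0.5416, 0.0663, 0.0927]
tcp_rot: [0.023, 1.573, -0.023]
contact_force: [-0.5, 0.0, -0.5]
width: 0.499
```

Call:
play_rows --targets '[{"tx":0,"ty":0,"tz":0,"ax":0,"ay":0,"az":0},{"tx":0,"ty":0,"tz":0,"ax":0,"ay":0,"az":0},{"tx":0,"ty":0,"tz":0,"ax":0,"ay":0,"az":0},{"tx":0,"ty":0,"tz":0,"ax":0,"ay":0,"az":0}]' --claw -1

```text
time: 2.98
ee_pos: [0.5435, 0.0648, 0.096]
tcp_rot: [0.024, 1.567, -0.026]
contact_force: [-1.8, -4.8, 5.6]
width: 0.116
```

```bash
python3 - <<'E'
from h import *
tool()
# arc from bar (y65,z110): hinge local
th0=np.arctan2(50,260);r=np.hypot(50,260)
for th in np.r_[0,np.arange(.15,1.66,.15)]:
    s=260-r*np.cos(th0+th); print(round(th,2),'tx',round(s*.0305,1),'ty',round(s,1),'tz',round(r*np.sin(th0+th)-50,1))
E
```

```text
t 2.98 p [543.5  64.8  96. ] q6 [ 0.06 -0.04  1.6  -0.    1.57 -1.48] w 0.116 F [-1.8 -4.8  5.6]
x [ 0.004 -0.001 -1.   ] y [ 0.031  1.    -0.001] z [ 0.999 -0.031  0.004] jaw yaw deg 88.2
0.0 tx 0.0 ty 0.0 tz 0.0
0.15 tx 0.3 ty 10.4 tz 38.3
0.3 tx 0.8 ty 26.4 tz 74.6
0.45 tx 1.5 ty 47.6 tz 108.1
0.6 tx 2.2 ty 73.6 tz 138.1
0.75 tx 3.2 ty 103.8 tz 163.8
0.9 tx 4.2 ty 137.5 tz 184.7
1.05 tx 5.3 ty 174.0 tz 200.4
1.2 tx 6.5 ty 212.4 tz 210.4
1.35 tx 7.7 ty 251.8 tz 214.6
1.5 tx 8.9 ty 291.5 tz 212.9
1.65 tx 10.1 ty 330.4 tz 205.2
```

Call:
play_rows --targets '[{"tx":0,"ty":5,"tz":23,"ax":0,"ay":0,"az":0},{"tx":0,"ty":13,"tz":46,"ax":0,"ay":0,"az":0},{"tx":1,"ty":23,"tz":68,"ax":0,"ay":0,"az":0},{"tx":1,"ty":34,"tz":88,"ax":0,"ay":0,"az":0},{"tx":1,"ty":48,"tz":108,"ax":0,"ay":0,"az":0}]'

```text
time: 3.6
ee_pos: [0.5448, 0.1101, 0.2033]
tcp_rot: [0.023, 1.566, -0.033]
contact_force: [5.5, -11.9, 0.9]
width: 0.111
```

```bash
python3 - <<'E'
from h import *
tool(); grab('side','s4')
E
```

```text
t 3.6 p [544.8 110.1 203.3] q6 [ 0.14 -0.03  1.41 -0.01  1.76 -1.39] w 0.111 F [  5.5 -11.9   0.9]
x [ 0.004 -0.006 -1.   ] y [ 0.035  0.999 -0.006] z [ 0.999 -0.035  0.005] jaw yaw deg 87.99
```

View pics/s4.png

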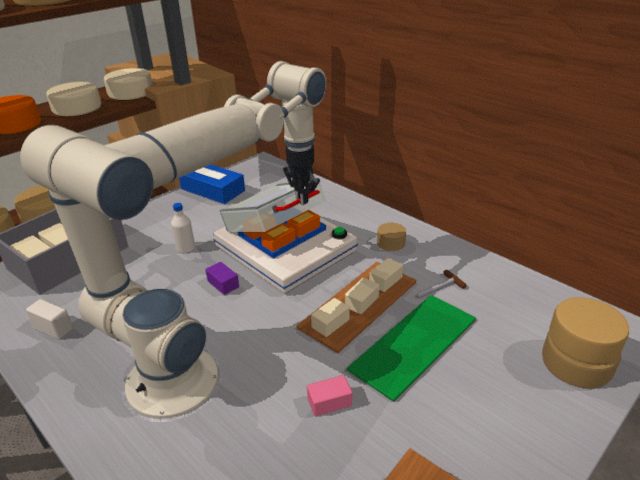

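The hood is coming up with the bar held. I'll continue along the arc.

Call:
play_rows --targets '[{"tx":0,"ty":17,"tz":20,"ax":0,"ay":0,"az":0},{"tx":1,"ty":35,"tz":38,"ax":0,"ay":0,"az":0},{"tx":1,"ty":56,"tz":55,"ax":0,"ay":0,"az":0},{"tx":2,"ty":78,"tz":69,"ax":0,"ay":0,"az":0},{"tx":3,"ty":101,"tz":82,"ax":0,"ay":0,"az":0}]'

```text
time: 4.28
ee_pos: [0.5482, 0.2127, 0.2887]
tcp_rot: [0.026, 1.561, -0.028]
contact_force: [5.5, -6.2, 8.1]
width: 0.113
```

Call:
play_rows --targets '[{"tx":1,"ty":25,"tz":10,"ax":0,"ay":0,"az":0},{"tx":2,"ty":50,"tz":17,"ax":0,"ay":0,"az":0},{"tx":3,"ty":76,"tz":22,"ax":0,"ay":0,"az":0},{"tx":3,"ty":102,"tz":24,"ax":0,"ay":0,"az":0},{"tx":4,"ty":128,"tz":24,"ax":0,"ay":0,"az":0}]'

```text
time: 4.9
ee_pos: [0.5523, 0.3433, 0.3102]
tcp_rot: [0.028, 1.563, -0.023]
contact_force: [9.6, 0.0, 0.8]
width: 0.113
```

Call:
play_rows --targets '[{"tx":1,"ty":19,"tz":-2,"ax":0,"ay":0,"az":0},{"tx":1,"ty":35,"tz":-5,"ax":0,"ay":0,"az":0},{"tx":2,"ty":46,"tz":-8,"ax":0,"ay":0,"az":0},{"tx":2,"ty":46,"tz":-8,"ax":0,"ay":0,"az":0}]'

```text
time: 5.4
ee_pos: [0.5539, 0.3904, 0.3014]
tcp_rot: [0.027, 1.564, -0.02]
contact_force: [6.5, 3.6, 4.2]
width: 0.117
```

```bash
python3 - <<'E'
from h import *
tool(); grab('side','s5')
E
```

```text
t 5.4 p [553.9 390.4 301.4] q6 [ 0.56  0.34  0.83  0.    1.97 -0.98] w 0.117 F [6.5 3.6 4.2]
x [ 0.007  0.004 -1.   ] y [0.03  1.    0.005] z [ 1.    -0.03   0.007] jaw yaw deg 88.27
```

View pics/s5.png

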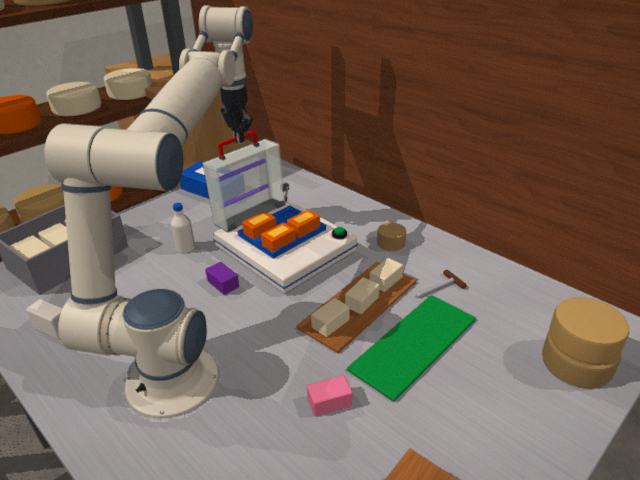

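Call:
play_rows --targets '[{"tx":0,"ty":0,"tz":0,"ax":0,"ay":0,"az":0},{"tx":0,"ty":0,"tz":0,"ax":0,"ay":0,"az":0},{"tx":0,"ty":0,"tz":0,"ax":0,"ay":0,"az":0},{"tx":0,"ty":0,"tz":25,"ax":0,"ay":0,"az":0},{"tx":0,"ty":0,"tz":50,"ax":0,"ay":0,"az":0}]' --claw 0

```text
time: 6.08
ee_pos: [0.552, 0.3883, 0.3494]
tcp_rot: [0.024, 1.572, -0.025]
contact_force: [-0.4, 0.3, 0.9]
width: 0.502
```

Call:
play_rows --targets '[{"tx":0,"ty":-40,"tz":20,"ax":0,"ay":0,"az":0},{"tx":0,"ty":-100,"tz":0,"ax":0,"ay":0,"az":0},{"tx":-20,"ty":-155,"tz":-10,"ax":0,"ay":0,"az":0},{"tx":-50,"ty":-195,"tz":-40,"ax":0,"ay":0,"az":0},{"tx":-80,"ty":-200,"tz":-80,"ax":0,"ay":0,"az":0}]' --claw 0.7

```text
time: 6.7
ee_pos: [0.4718, 0.1861, 0.2698]
tcp_rot: [0.027, 1.568, -0.027]
contact_force: [0.1, 0.7, 0.9]
width: 0.848
```

```bash
python3 - <<'E'
from h import *
tool(); c,im=grab('top','t6'); tool();grab('wrist','w6')
cv2.imwrite('pics/t6c.png',cv2.resize(im[155:340,145:345],None,fx=3,fy=3,interpolation=2))
E
```

```text
t 6.7 p [471.8 186.1 269.8] q6 [ 0.31 -0.15  1.4  -0.    1.89 -1.23] w 0.848 F [0.1 0.7 0.9]
x [ 0.003  0.    -1.   ] y [0.034 0.999 0.001] z [ 0.999 -0.034  0.003] jaw yaw deg 88.02
t 6.75 p [465.5 185.7 258.8] q6 [ 0.31 -0.15  1.42  0.    1.89 -1.23] w 0.851 F [ 4.1  2.1 -7.1]
x [-0.016 -0.005 -1.   ] y [ 0.033  0.999 -0.005] z [ 0.999 -0.033 -0.015] jaw yaw deg 88.13
```

View pics/t6.png

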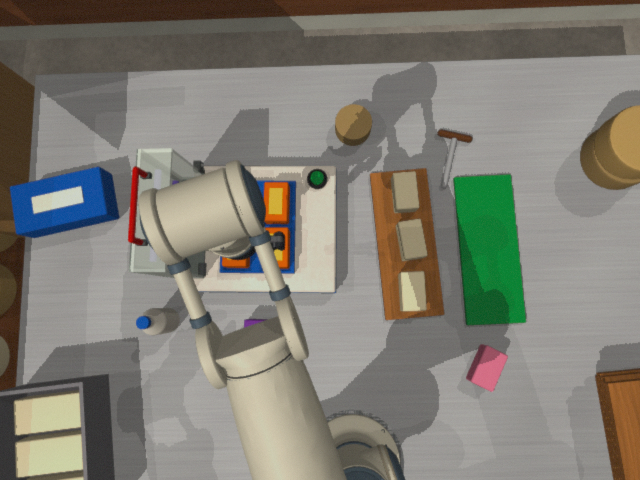

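View pics/w6.png

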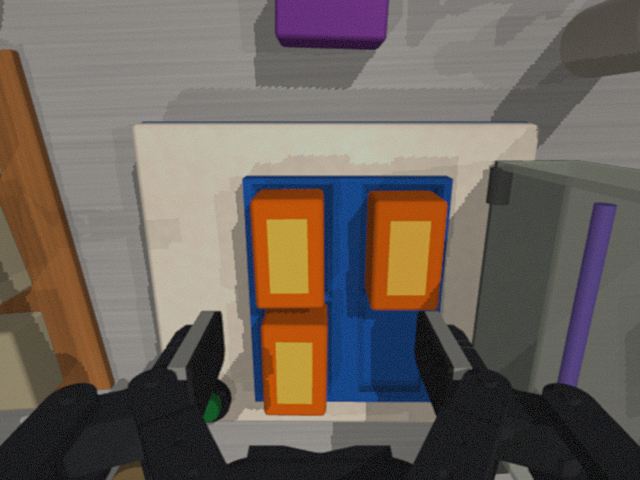

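Call:
play_rows --targets '[{"tx":0,"ty":0,"tz":0,"ax":0,"ay":0,"az":0},{"tx":0,"ty":0,"tz":0,"ax":0,"ay":0,"az":0}]'

```text
time: 7.05
ee_pos: [0.4739, 0.1892, 0.2725]
tcp_rot: [0.025, 1.566, -0.023]
contact_force: [0.4, -0.0, 1.0]
width: 0.849
```

```bash
python3 - <<'E'
from h import *
tool(); c,im=grab('wrist','w7')
h,s,v=cv2.split(cv2.cvtColor(im,cv2.COLOR_BGR2HSV))
y=(h>17)&(h<30)&(s>150)&(v>120); y[:180]=0
for r in rect(c,y,.112): print('patch',r)
b=(h>105)&(h<122)&(s>150)&(v>60); b[:150]=0; b[:,480:]=0; b[:,:230]=0; b[420:]=0
b=b|((h<30)&(s>150)&(v>60)&(np.indices(h.shape)[0]>190)&(np.indices(h.shape)[1]>240)&(np.indices(h.shape)[1]<450)&(np.indices(h.shape)[0]<400))
for r in rect(c,b,.078,2000): print('insert',r)
print(ray(c,[(135,124),(537,124)],.06)*1000)
# predicted projections of pockets from top-derived pose
E
```

```text
t 7.05 p [473.9 189.2 272.5] q6 [ 0.31 -0.14  1.39 -0.    1.89 -1.23] w 0.849 F [ 0.4 -0.   1. ]
x [ 0.005  0.002 -1.   ] y [0.03  1.    0.002] z [ 1.    -0.03   0.005] jaw yaw deg 88.26
patch (array([289., 350.]), 594.7, 159.1, 61.0, 30.2, -2.3)
patch (array([399., 237.]), 494.6, 252.1, 60.1, 30.3, -1.74)
patch (array([283., 236.]), 490.2, 159.7, 59.9, 30.7, -1.73)
insert (array([396., 237.]), 508.1, 255.7, 90.4, 64.4, -1.72)
insert (array([286., 288.]), 561.5, 156.7, 203.9, 61.9, -0.97)
insert (array([330., 251.]), 542.8, 204.8, 214.9, 169.2, -1.72)
[[402.25994698  35.14614846  60.        ]
 [412.44144404 376.48341557  60.        ]]
```

Call:
play_rows --targets '[{"tx":18,"ty":-28,"tz":-50,"ax":0,"ay":0,"az":0},{"tx":18,"ty":-28,"tz":-108,"ax":0,"ay":0,"az":0},{"tx":18,"ty":-28,"tz":-130,"ax":0,"ay":0,"az":0},{"tx":18,"ty":-28,"tz":-130,"ax":0,"ay":0,"az":0}]' --claw 0.7

```text
time: 7.6
ee_pos: [0.4905, 0.1607, 0.1384]
tcp_rot: [0.024, 1.573, -0.024]
contact_force: [0.5, 0.3, 1.0]
width: 0.852
```

```bash
python3 - <<'E'
from h import *
tool(); c,im=grab('wrist','w8')
E
```

```text
t 7.6 p [490.5 160.7 138.4] q6 [ 0.25 -0.13  1.61  0.    1.66 -1.29] w 0.852 F [0.5 0.3 1. ]
x [-0.002 -0.001 -1.   ] y [ 0.031  1.    -0.001] z [ 1.    -0.031 -0.002] jaw yaw deg 88.25
```

View pics/w8.png

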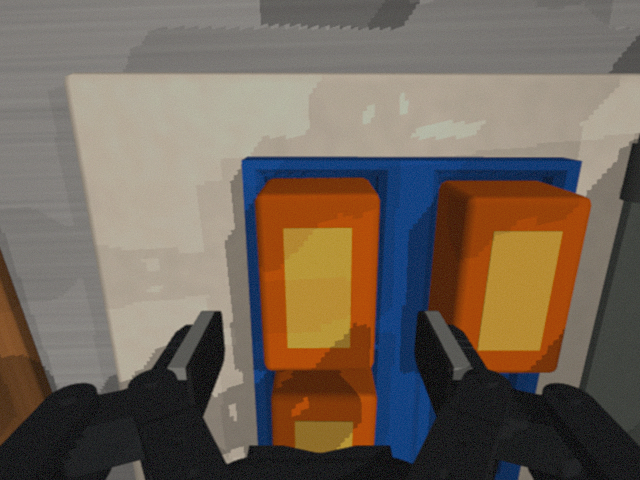

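Centred, with clear gaps on both sides. I'll go down and grip.

Call:
play_rows --targets '[{"tx":0,"ty":0,"tz":-30,"ax":0,"ay":0,"az":0},{"tx":0,"ty":0,"tz":-54,"ax":0,"ay":0,"az":0},{"tx":0,"ty":0,"tz":-54,"ax":0,"ay":0,"az":0}]'

```text
time: 8.02
ee_pos: [0.4907, 0.1608, 0.086]
tcp_rot: [0.024, 1.571, -0.024]
contact_force: [0.1, 0.3, 0.5]
width: 0.846
```

Call:
play_rows --targets '[{"tx":0,"ty":0,"tz":0,"ax":0,"ay":0,"az":0},{"tx":0,"ty":0,"tz":0,"ax":0,"ay":0,"az":0},{"tx":0,"ty":0,"tz":0,"ax":0,"ay":0,"az":0}]' --claw -1

```text
time: 8.4
ee_pos: [0.4919, 0.1611, 0.0885]
tcp_rot: [0.025, 1.565, -0.023]
contact_force: [1.0, 1.2, 6.2]
width: 0.633
```

Call:
play_rows --targets '[{"tx":0,"ty":0,"tz":15,"ax":0,"ay":0,"az":0},{"tx":0,"ty":0,"tz":40,"ax":0,"ay":0,"az":0},{"tx":0,"ty":0,"tz":75,"ax":0,"ay":0,"az":0},{"tx":0,"ty":0,"tz":75,"ax":0,"ay":0,"az":0}]'

```text
time: 8.9
ee_pos: [0.4918, 0.161, 0.1641]
tcp_rot: [0.025, 1.565, -0.023]
contact_force: [0.0, 1.4, -2.6]
width: 0.628
```

```bash
python3 - <<'E'
from h import *
tool(); c,im=grab('wrist','w9');c,im=grab('side','s9')
E
```

```text
t 8.9 p [491.8 161.  164.1] q6 [ 0.25 -0.14  1.58 -0.    1.7  -1.29] w 0.628 F [ 0.   1.4 -2.6]
x [ 0.006  0.002 -1.   ] y [0.031 1.    0.002] z [ 1.    -0.031  0.006] jaw yaw deg 88.24
```

View pics/w9.png

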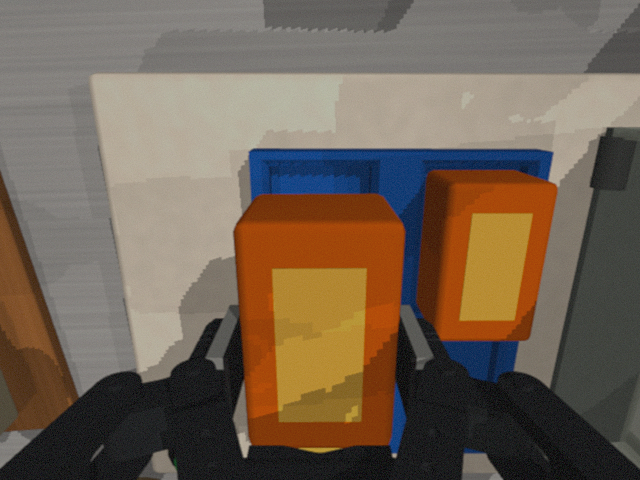

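View pics/s9.png

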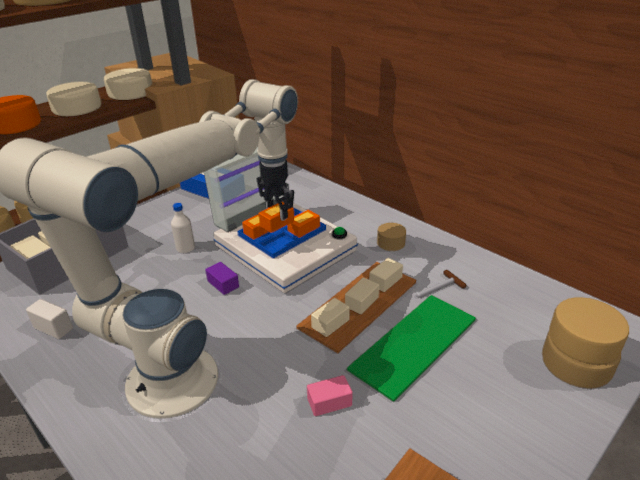

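Call:
play_rows --targets '[{"tx":-12,"ty":-45,"tz":10,"ax":0,"ay":0,"az":0},{"tx":-24,"ty":-95,"tz":10,"ax":0,"ay":0,"az":0},{"tx":-36,"ty":-145,"tz":10,"ax":0,"ay":0,"az":0},{"tx":-48,"ty":-195,"tz":10,"ax":0,"ay":0,"az":0},{"tx":-60,"ty":-245,"tz":10,"ax":0,"ay":0,"az":0}]'

```text
time: 9.62
ee_pos: [0.4289, -0.0856, 0.1679]
tcp_rot: [0.025, 1.574, -0.023]
contact_force: [1.0, -0.7, -2.2]
width: 0.627
```

Call:
play_rows --targets '[{"tx":-12,"ty":-50,"tz":0,"ax":0,"ay":0,"az":0},{"tx":-24,"ty":-100,"tz":0,"ax":0,"ay":0,"az":0},{"tx":-36,"ty":-150,"tz":0,"ax":0,"ay":0,"az":0},{"tx":-48,"ty":-200,"tz":0,"ax":0,"ay":0,"az":0},{"tx":-58,"ty":-240,"tz":-20,"ax":0,"ay":0,"az":0}]'

```text
time: 10.25
ee_pos: [0.3715, -0.3263, 0.1494]
tcp_rot: [0.025, 1.571, -0.025]
contact_force: [1.6, 0.9, -2.9]
width: 0.632
```

Call:
play_rows --targets '[{"tx":0,"ty":-19,"tz":-25,"ax":0,"ay":0,"az":0.02},{"tx":0,"ty":-19,"tz":-65,"ax":0,"ay":0,"az":0.05},{"tx":0,"ty":-19,"tz":-100,"ax":0,"ay":0,"az":0.05},{"tx":0,"ty":-19,"tz":-100,"ax":0,"ay":0,"az":0.05}]'

```text
time: 10.75
ee_pos: [0.3696, -0.3408, 0.0447]
tcp_rot: [-0.009, 1.578, 0.021]
contact_force: [0.3, -0.9, -2.6]
width: 0.632
```

```bash
python3 - <<'E'
from h import *
tool(); c,im=grab('wrist','w10');c,im=grab('top','t10')
E
```

```text
t 10.75 p [ 369.6 -340.8   44.7] q6 [-0.81 -0.12  1.77 -0.    1.5  -2.4 ] w 0.632 F [ 0.3 -0.9 -2.6]
x [-0.007  0.008 -1.   ] y [-0.019  1.     0.008] z [ 1.     0.019 -0.007] jaw yaw deg 91.09
```

View pics/w10.png

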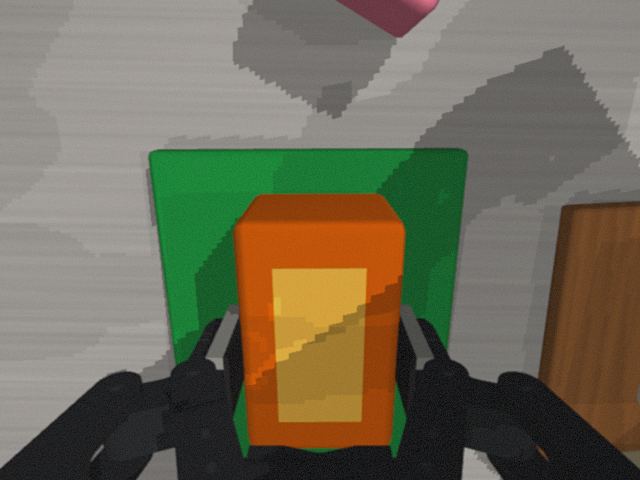

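View pics/t10.png

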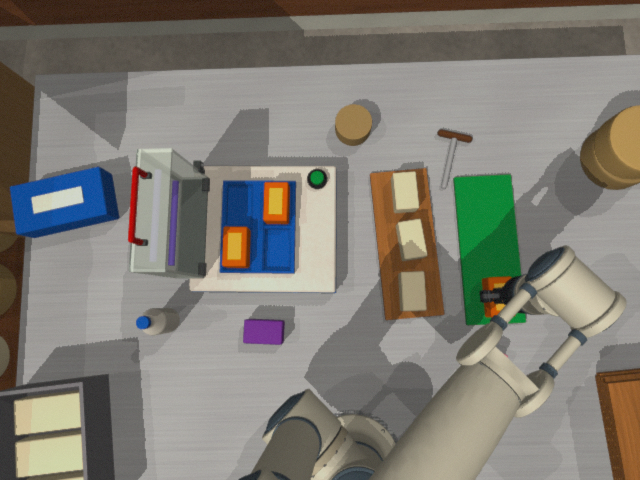

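Call:
play_rows --targets '[{"tx":0,"ty":0,"tz":-8,"ax":0,"ay":0,"az":0},{"tx":0,"ty":0,"tz":-14,"ax":0,"ay":0,"az":0},{"tx":0,"ty":0,"tz":-16,"ax":0,"ay":0,"az":0},{"tx":0,"ty":0,"tz":-16,"ax":0,"ay":0,"az":0}]'

```text
time: 11.35
ee_pos: [0.3728, -0.344, 0.0365]
tcp_rot: [-0.017, 1.569, 0.014]
contact_force: [-3.4, 0.9, 5.4]
width: 0.63
```

Call:
play_rows --targets '[{"tx":0,"ty":0,"tz":0,"ax":0,"ay":0,"az":0},{"tx":0,"ty":0,"tz":0,"ax":0,"ay":0,"az":0},{"tx":0,"ty":0,"tz":0,"ax":0,"ay":0,"az":0}]' --claw 0.7

```text
time: 11.72
ee_pos: [0.3724, -0.3435, 0.0343]
tcp_rot: [-0.015, 1.571, 0.015]
contact_force: [-0.4, 0.6, -0.0]
width: 0.851
```

Call:
play_rows --targets '[{"tx":0,"ty":0,"tz":25,"ax":0,"ay":0,"az":0},{"tx":0,"ty":0,"tz":75,"ax":0,"ay":0,"az":-0.02},{"tx":20,"ty":40,"tz":130,"ax":0,"ay":0,"az":-0.05},{"tx":50,"ty":90,"tz":135,"ax":0,"ay":0,"az":-0.05},{"tx":70,"ty":140,"tz":135,"ax":0,"ay":0,"az":-0.05}]'

```text
time: 12.35
ee_pos: [0.4437, -0.2024, 0.1712]
tcp_rot: [0.024, 1.567, -0.026]
contact_force: [1.0, 0.9, 0.1]
width: 0.846
```

```bash
python3 - <<'E'
from h import *
tool(); c,im=grab('side','s11')
E
```

```text
t 12.35 p [ 443.7 -202.4  171.2] q6 [-0.5  -0.22  1.64  0.    1.72 -2.04] w 0.846 F [1.  0.9 0.1]
x [ 0.003 -0.002 -1.   ] y [ 0.032  1.    -0.001] z [ 0.999 -0.032  0.003] jaw yaw deg 88.19
```

View pics/s11.png

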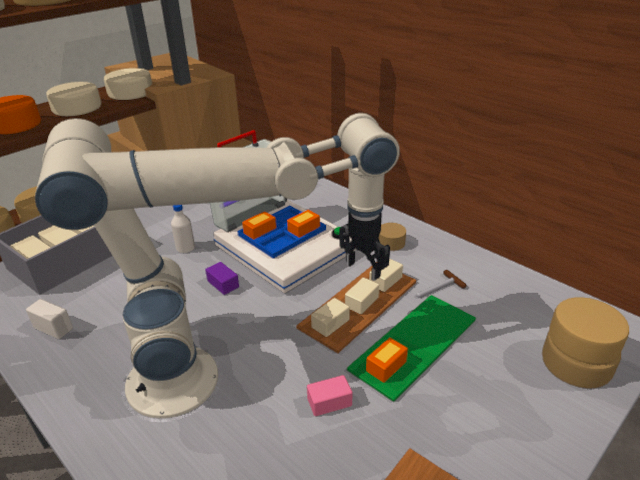

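Call:
play_rows --targets '[{"tx":20,"ty":48,"tz":0,"ax":0,"ay":0,"az":0},{"tx":40,"ty":96,"tz":0,"ax":0,"ay":0,"az":0},{"tx":61,"ty":144,"tz":0,"ax":0,"ay":0,"az":0},{"tx":82,"ty":194,"tz":0,"ax":0,"ay":0,"az":0},{"tx":103,"ty":244,"tz":0,"ax":0,"ay":0,"az":0}]'

```text
time: 13.02
ee_pos: [0.5458, 0.042, 0.1691]
tcp_rot: [0.024, 1.571, -0.024]
contact_force: [0.5, -1.0, 0.9]
width: 0.848
```

Call:
play_rows --targets '[{"tx":20,"ty":48,"tz":-5,"ax":0,"ay":0,"az":0},{"tx":40,"ty":96,"tz":-15,"ax":0,"ay":0,"az":0},{"tx":49,"ty":118,"tz":-30,"ax":0,"ay":0,"az":0},{"tx":49,"ty":118,"tz":-30,"ax":0,"ay":0,"az":0}]'

```text
time: 13.52
ee_pos: [0.5936, 0.1597, 0.1367]
tcp_rot: [0.021, 1.575, -0.023]
contact_force: [-0.2, -1.2, 0.2]
width: 0.851
```

```bash
python3 - <<'E'
from h import *
tool(); c,im=grab('wrist','w12')
h,s,v=cv2.split(cv2.cvtColor(im,cv2.COLOR_BGR2HSV))
y=(h>17)&(h<30)&(s>150)&(v>80)
for r in rect(c,y,.112): print('patch',r)
E
```

```text
t 13.53 p [593.6 159.7 136.7] q6 [ 0.21  0.14  1.35  0.    1.66 -1.34] w 0.851 F [-0.2 -1.2  0.2]
x [-0.004 -0.001 -1.   ] y [ 0.028  1.    -0.001] z [ 1.    -0.028 -0.004] jaw yaw deg 88.38
patch (array([319., 290.]), 594.4, 159.2, 60.7, 30.5, -2.45)
patch (array([553.,  63.]), 500.9, 252.2, 45.9, 30.4, -1.6)
```

View pics/w12.png

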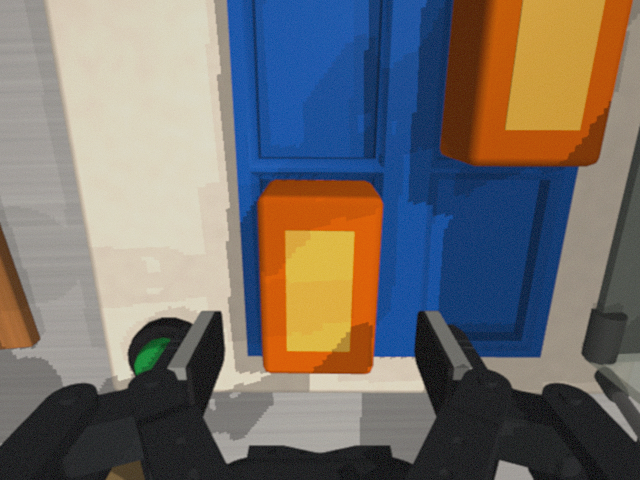

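Call:
play_rows --targets '[{"tx":0,"ty":0,"tz":-30,"ax":0,"ay":0,"az":0},{"tx":0,"ty":0,"tz":-54,"ax":0,"ay":0,"az":0},{"tx":0,"ty":0,"tz":-54,"ax":0,"ay":0,"az":0}]'

```text
time: 13.95
ee_pos: [0.5931, 0.1569, 0.0837]
tcp_rot: [0.024, 1.574, -0.026]
contact_force: [-0.2, -0.4, -0.4]
width: 0.851
```

Call:
play_rows --targets '[{"tx":0,"ty":0,"tz":0,"ax":0,"ay":0,"az":0},{"tx":0,"ty":0,"tz":0,"ax":0,"ay":0,"az":0},{"tx":0,"ty":0,"tz":0,"ax":0,"ay":0,"az":0}]' --claw -1

```text
time: 14.32
ee_pos: [0.5953, 0.1583, 0.0877]
tcp_rot: [0.025, 1.567, -0.024]
contact_force: [-0.5, -1.8, 7.2]
width: 0.626
```

Call:
play_rows --targets '[{"tx":0,"ty":0,"tz":15,"ax":0,"ay":0,"az":0},{"tx":0,"ty":0,"tz":40,"ax":0,"ay":0,"az":0},{"tx":0,"ty":0,"tz":85,"ax":0,"ay":0,"az":0},{"tx":0,"ty":-40,"tz":85,"ax":0,"ay":0,"az":0},{"tx":0,"ty":-90,"tz":85,"ax":0,"ay":0,"az":0}]'

```text
time: 14.95
ee_pos: [0.5944, 0.0687, 0.1715]
tcp_rot: [0.022, 1.569, -0.022]
contact_force: [0.3, -1.3, -2.6]
width: 0.631
```

Call:
play_rows --targets '[{"tx":0,"ty":-50,"tz":0,"ax":0,"ay":0,"az":0},{"tx":0,"ty":-100,"tz":0,"ax":0,"ay":0,"az":0},{"tx":0,"ty":-150,"tz":0,"ax":0,"ay":0,"az":0},{"tx":0,"ty":-200,"tz":0,"ax":0,"ay":0,"az":0},{"tx":2,"ty":-250,"tz":0,"ax":0,"ay":0,"az":0}]'

```text
time: 15.58
ee_pos: [0.596, -0.1828, 0.1706]
tcp_rot: [0.024, 1.571, -0.024]
contact_force: [0.9, 0.9, -3.0]
width: 0.632
```

Call:
play_rows --targets '[{"tx":2,"ty":-50,"tz":0,"ax":0,"ay":0,"az":0},{"tx":4,"ty":-100,"tz":0,"ax":0,"ay":0,"az":0},{"tx":6,"ty":-145,"tz":-20,"ax":0,"ay":0,"az":0.02},{"tx":6,"ty":-157,"tz":-70,"ax":0,"ay":0,"az":0.05},{"tx":6,"ty":-157,"tz":-110,"ax":0,"ay":0,"az":0.05}]'

```text
time: 16.2
ee_pos: [0.6014, -0.3397, 0.058]
tcp_rot: [-0.013, 1.573, 0.015]
contact_force: [0.1, 1.1, -3.8]
width: 0.627
```

Call:
play_rows --targets '[{"tx":0,"ty":0,"tz":-10,"ax":0,"ay":0,"az":0},{"tx":0,"ty":0,"tz":-20,"ax":0,"ay":0,"az":0},{"tx":0,"ty":0,"tz":-26,"ax":0,"ay":0,"az":0},{"tx":0,"ty":0,"tz":-26,"ax":0,"ay":0,"az":0}]'

```text
time: 16.7
ee_pos: [0.6031, -0.3386, 0.0361]
tcp_rot: [-0.017, 1.568, 0.014]
contact_force: [-0.5, 0.6, -2.9]
width: 0.628
```

```bash
python3 - <<'E'
from h import *
tool(); c,im=grab('side','s13');c,im=grab('wrist','w13')
E
```

```text
t 16.7 p [ 603.1 -338.6   36.1] q6 [-0.56  0.38  1.25  0.    1.51 -2.15] w 0.628 F [-0.5  0.6 -2.9]
x [ 0.002 -0.001 -1.   ] y [-0.02   1.    -0.001] z [1.    0.02  0.002] jaw yaw deg 91.12
```

View pics/s13.png

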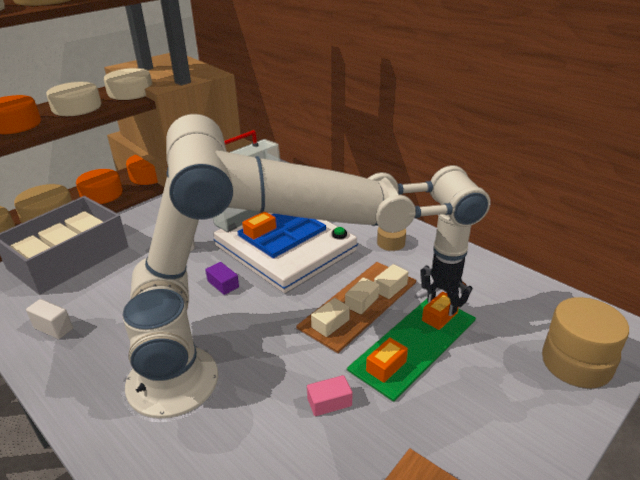

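View pics/w13.png

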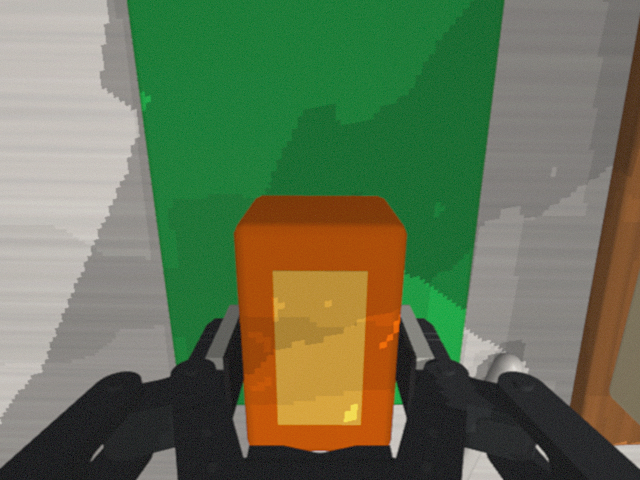

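```bash
python3 - <<'E'
from h import *
c=cam('wrist'); print(ray(c,[(240,404),(400,404),(470,335)],.012)*1000)
c=cam('top'); im=cv2.imread('pics/top0.png')
print(proj(c,[[.603,-.339,.06],[.648,-.339,.012],[.666,-.339,.012]]))
E
```

```text
[[ 665.44545821 -377.56632982   12.        ]
 [ 663.73293853 -296.76258324   12.        ]
 [ 623.36795327 -266.9003563    12.        ]]
[[490.5573309  196.25050918]
 [482.7671841  182.70105435]
 [482.24467419 175.56435377]]
```

Good: the board ends at x = 665. I'll lower slightly, release, and go for pocket 2.

Call:
play_rows --targets '[{"tx":0,"ty":0,"tz":-1,"ax":0,"ay":0,"az":0},{"tx":0,"ty":0,"tz":-2,"ax":0,"ay":0,"az":0},{"tx":0,"ty":0,"tz":-2,"ax":0,"ay":0,"az":0}]'

```text
time: 17.18
ee_pos: [0.6029, -0.3386, 0.0357]
tcp_rot: [-0.016, 1.568, 0.014]
contact_force: [-3.4, 2.7, 8.8]
width: 0.635
```

Call:
play_rows --targets '[{"tx":0,"ty":0,"tz":0,"ax":0,"ay":0,"az":0},{"tx":0,"ty":0,"tz":0,"ax":0,"ay":0,"az":0},{"tx":0,"ty":0,"tz":25,"ax":0,"ay":0,"az":0},{"tx":0,"ty":0,"tz":80,"ax":0,"ay":0,"az":0},{"tx":0,"ty":10,"tz":138,"ax":0,"ay":0,"az":0}]' --claw 0.7

```text
time: 17.8
ee_pos: [0.6017, -0.3287, 0.1703]
tcp_rot: [-0.014, 1.573, 0.015]
contact_force: [0.5, -0.7, -0.2]
width: 0.853
```

Call:
play_rows --targets '[{"tx":-10,"ty":50,"tz":10,"ax":0,"ay":0,"az":-0.02},{"tx":-20,"ty":105,"tz":10,"ax":0,"ay":0,"az":-0.05},{"tx":-30,"ty":160,"tz":10,"ax":0,"ay":0,"az":-0.05},{"tx":-40,"ty":215,"tz":10,"ax":0,"ay":0,"az":-0.05},{"tx":-50,"ty":270,"tz":10,"ax":0,"ay":0,"az":-0.05}]'

```text
time: 18.42
ee_pos: [0.5518, -0.0568, 0.1802]
tcp_rot: [0.024, 1.57, -0.024]
contact_force: [2.0, 0.8, 0.1]
width: 0.849
```

Call:
play_rows --targets '[{"tx":-10,"ty":55,"tz":0,"ax":0,"ay":0,"az":0},{"tx":-20,"ty":110,"tz":0,"ax":0,"ay":0,"az":0},{"tx":-30,"ty":165,"tz":0,"ax":0,"ay":0,"az":0},{"tx":-40,"ty":220,"tz":0,"ax":0,"ay":0,"az":0},{"tx":-50,"ty":270,"tz":0,"ax":0,"ay":0,"az":0}]'

```text
time: 19.05
ee_pos: [0.5017, 0.2134, 0.1802]
tcp_rot: [0.024, 1.57, -0.024]
contact_force: [0.2, 0.1, -0.9]
width: 0.85
```

Call:
play_rows --targets '[{"tx":-8,"ty":40,"tz":-20,"ax":0,"ay":0,"az":0},{"tx":-8,"ty":40,"tz":-41,"ax":0,"ay":0,"az":0},{"tx":-8,"ty":40,"tz":-41,"ax":0,"ay":0,"az":0}]'

```text
time: 19.42
ee_pos: [0.4932, 0.2507, 0.1366]
tcp_rot: [0.022, 1.575, -0.026]
contact_force: [0.6, 0.3, -0.7]
width: 0.849
```

```bash
python3 - <<'E'
from h import *
tool(); c,im=grab('wrist','w14')
h,s,v=cv2.split(cv2.cvtColor(im,cv2.COLOR_BGR2HSV))
y=(h>17)&(h<30)&(s>150)&(v>80)
for r in rect(c,y,.112): print('patch',r)
E
```

```text
t 19.43 p [493.2 250.7 136.6] q6 [ 0.41 -0.03  1.52 -0.    1.65 -1.13] w 0.849 F [ 0.6  0.3 -0.7]
x [-0.004 -0.002 -1.   ] y [ 0.03   1.    -0.003] z [ 1.    -0.03  -0.004] jaw yaw deg 88.25
patch (array([322., 291.]), 494.6, 251.9, 60.5, 30.3, -1.74)
```

View pics/w14.png

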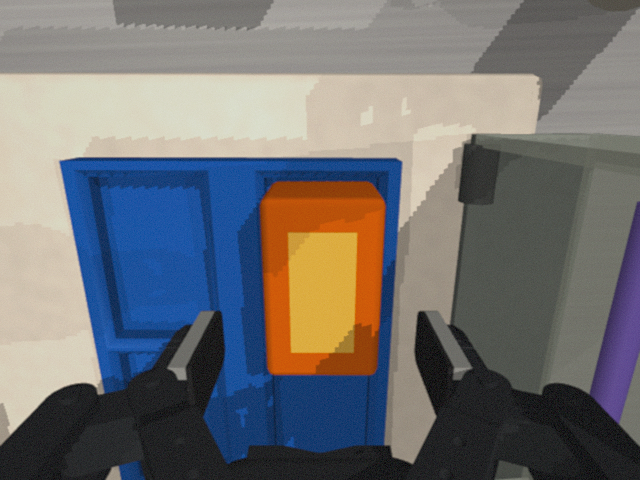

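Call:
play_rows --targets '[{"tx":0,"ty":0,"tz":-30,"ax":0,"ay":0,"az":0},{"tx":0,"ty":0,"tz":-54,"ax":0,"ay":0,"az":0},{"tx":0,"ty":0,"tz":-54,"ax":0,"ay":0,"az":0}]'

```text
time: 19.85
ee_pos: [0.494, 0.25, 0.0841]
tcp_rot: [0.025, 1.573, -0.027]
contact_force: [-0.3, -0.0, 0.2]
width: 0.851
```

Call:
play_rows --targets '[{"tx":0,"ty":0,"tz":0,"ax":0,"ay":0,"az":0},{"tx":0,"ty":0,"tz":0,"ax":0,"ay":0,"az":0},{"tx":0,"ty":0,"tz":0,"ax":0,"ay":0,"az":0}]' --claw -1

```text
time: 20.23
ee_pos: [0.4955, 0.2516, 0.0877]
tcp_rot: [0.025, 1.567, -0.024]
contact_force: [0.6, -1.7, 6.0]
width: 0.63
```

Call:
play_rows --targets '[{"tx":0,"ty":0,"tz":15,"ax":0,"ay":0,"az":0},{"tx":0,"ty":0,"tz":40,"ax":0,"ay":0,"az":0},{"tx":0,"ty":0,"tz":85,"ax":0,"ay":0,"az":0},{"tx":0,"ty":-40,"tz":85,"ax":0,"ay":0,"az":0},{"tx":0,"ty":-90,"tz":85,"ax":0,"ay":0,"az":0}]'

```text
time: 20.85
ee_pos: [0.4942, 0.1614, 0.1714]
tcp_rot: [0.023, 1.57, -0.022]
contact_force: [0.7, -0.5, -2.8]
width: 0.626
```

Call:
play_rows --targets '[{"tx":0,"ty":-50,"tz":0,"ax":0,"ay":0,"az":0},{"tx":0,"ty":-100,"tz":0,"ax":0,"ay":0,"az":0},{"tx":-1,"ty":-150,"tz":0,"ax":0,"ay":0,"az":0},{"tx":-2,"ty":-200,"tz":0,"ax":0,"ay":0,"az":0},{"tx":-3,"ty":-250,"tz":0,"ax":0,"ay":0,"az":0}]'

```text
time: 21.48
ee_pos: [0.4909, -0.0898, 0.1707]
tcp_rot: [0.024, 1.571, -0.024]
contact_force: [0.9, 0.5, -2.8]
width: 0.633
```

Call:
play_rows --targets '[{"tx":-1,"ty":-50,"tz":0,"ax":0,"ay":0,"az":0},{"tx":-2,"ty":-100,"tz":0,"ax":0,"ay":0,"az":0},{"tx":-3,"ty":-150,"tz":0,"ax":0,"ay":0,"az":0},{"tx":-4,"ty":-200,"tz":0,"ax":0,"ay":0,"az":0.02},{"tx":-4,"ty":-252,"tz":-20,"ax":0,"ay":0,"az":0.05}]'

```text
time: 22.1
ee_pos: [0.4879, -0.3424, 0.1527]
tcp_rot: [-0.018, 1.567, 0.014]
contact_force: [0.2, 0.0, -2.6]
width: 0.629
```

Call:
play_rows --targets '[{"tx":0,"ty":0,"tz":-50,"ax":0,"ay":0,"az":0},{"tx":0,"ty":0,"tz":-90,"ax":0,"ay":0,"az":0},{"tx":0,"ty":0,"tz":-108,"ax":0,"ay":0,"az":0},{"tx":0,"ty":0,"tz":-118,"ax":0,"ay":0,"az":0},{"tx":0,"ty":0,"tz":-118,"ax":0,"ay":0,"az":0}]'

```text
time: 22.72
ee_pos: [0.4884, -0.3409, 0.0357]
tcp_rot: [-0.017, 1.568, 0.014]
contact_force: [-2.9, 1.2, 3.7]
width: 0.628
```

```bash
python3 - <<'E'
from h import *
tool(); c,im=grab('wrist','w15')
E
```

```text
t 22.73 p [ 488.4 -340.9   35.7] q6 [-0.67  0.13  1.54  0.    1.47 -2.26] w 0.628 F [-2.9  1.2  3.7]
x [ 0.003 -0.002 -1.   ] y [-0.02   1.    -0.002] z [1.    0.02  0.003] jaw yaw deg 91.13
```

View pics/w15.png

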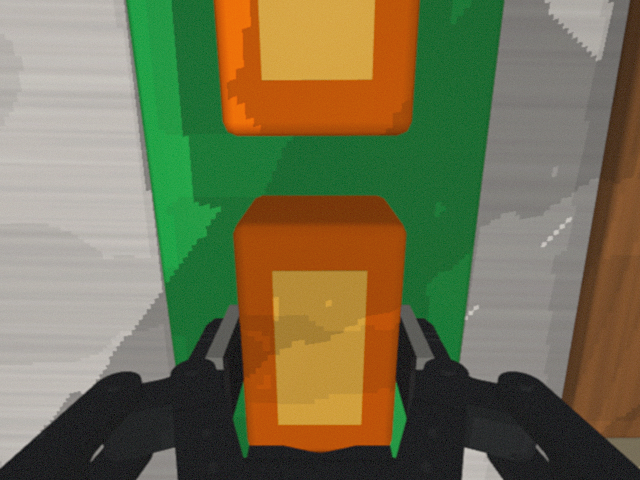

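Touching the board (+3.7 N). I'll release, rise, and move to the side so I can measure the fresh cheeses from above.

Call:
play_rows --targets '[{"tx":0,"ty":0,"tz":0,"ax":0,"ay":0,"az":0},{"tx":0,"ty":0,"tz":0,"ax":0,"ay":0,"az":0},{"tx":0,"ty":0,"tz":25,"ax":0,"ay":0,"az":0},{"tx":0,"ty":0,"tz":80,"ax":0,"ay":0,"az":0},{"tx":0,"ty":10,"tz":138,"ax":0,"ay":0,"az":0}]' --claw 0.7

```text
time: 23.4
ee_pos: [0.4869, -0.3305, 0.1709]
tcp_rot: [-0.014, 1.572, 0.015]
contact_force: [-0.2, -0.0, 0.5]
width: 0.847
```

Call:
play_rows --targets '[{"tx":-10,"ty":50,"tz":30,"ax":0,"ay":0,"az":0},{"tx":-20,"ty":100,"tz":60,"ax":0,"ay":0,"az":0},{"tx":-25,"ty":150,"tz":80,"ax":0,"ay":0,"az":0},{"tx":-30,"ty":187,"tz":80,"ax":0,"ay":0,"az":0},{"tx":-30,"ty":187,"tz":80,"ax":0,"ay":0,"az":0}]'

```text
time: 24.02
ee_pos: [0.4575, -0.1415, 0.2514]
tcp_rot: [-0.018, 1.568, 0.017]
contact_force: [0.7, -0.3, -0.1]
width: 0.845
```

```bash
python3 - <<'E'
from h import *
tool(); c,im=grab('wrist','w16'); 
h,s,v=cv2.split(cv2.cvtColor(im,cv2.COLOR_BGR2HSV))
f=(h>18)&(h<35)&(s>40)&(s<150)
for r in rect(c,f,.060,500): print('fresh',r)
grab('side','s16')
E
```

```text
t 24.02 p [ 457.5 -141.5  251.4] q6 [-0.37 -0.23  1.5   0.    1.87 -1.96] w 0.845 F [ 0.7 -0.3 -0.1]
x [ 0.002 -0.001 -1.   ] y [-0.023  1.    -0.001] z [1.    0.023 0.002] jaw yaw deg 91.3
fresh (array([297., 298.]), 552.7, -159.0, 208.4, 73.8, -8.38)
fresh (array([313., 117.]), 386.7, -148.2, 88.7, 54.8, 1.01)
```

View pics/w16.png

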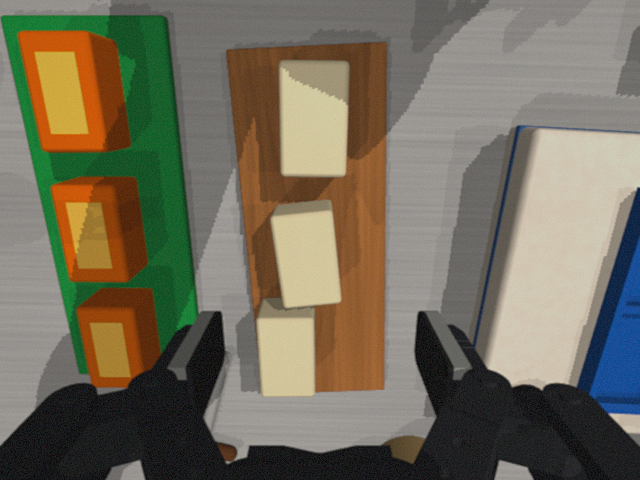

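View pics/s16.png

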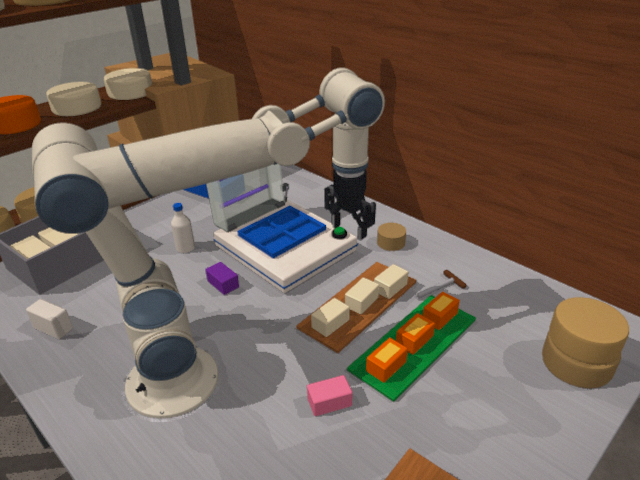

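Call:
play_rows --targets '[{"tx":-35,"ty":-2,"tz":-40,"ax":0,"ay":0,"az":0},{"tx":-70,"ty":-4,"tz":-90,"ax":0,"ay":0,"az":0},{"tx":-70,"ty":-4,"tz":-140,"ax":0,"ay":0,"az":0},{"tx":-70,"ty":-4,"tz":-163,"ax":0,"ay":0,"az":0},{"tx":-70,"ty":-4,"tz":-163,"ax":0,"ay":0,"az":0}]'

```text
time: 24.75
ee_pos: [0.3858, -0.1478, 0.0848]
tcp_rot: [-0.012, 1.575, 0.015]
contact_force: [0.7, 0.3, -0.0]
width: 0.848
```

```bash
cat >> h.py <<'E'
def fresh(name,z=.060):
    tool(); c,im=grab('wrist',name)
    h,s,v=cv2.split(cv2.cvtColor(im,cv2.COLOR_BGR2HSV))
    f=(h>18)&(h<35)&(s>40)&(s<150)
    for r in rect(c,f,z,500): print('fresh',r)
E
python3 - <<'E'
from h import *
fresh('w17')
E
```

```text
t 24.75 p [ 385.8 -147.8   84.8] q6 [-0.45 -0.41  1.94 -0.    1.62 -2.04] w 0.848 F [ 0.7  0.3 -0. ]
x [-0.005  0.002 -1.   ] y [-0.017  1.     0.002] z [ 1.     0.017 -0.005] jaw yaw deg 91.0
fresh (array([311., 321.]), 406.3, -149.6, 145.2, 59.4, -3.89)
```

View pics/w17.png

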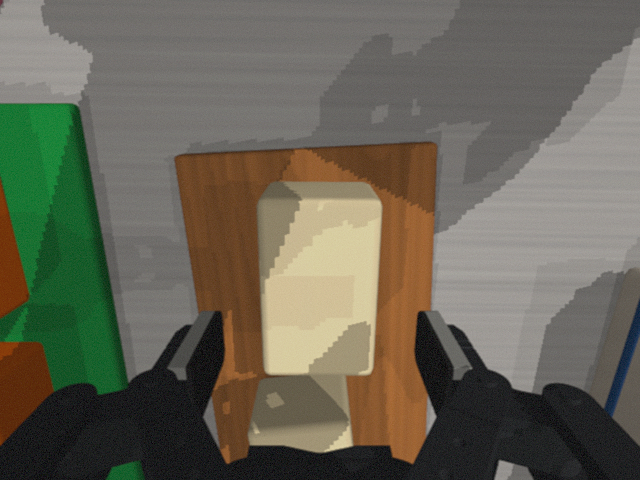

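```bash
python3 - <<'E'
from h import *
c=cam('wrist'); 
print(ray(c,[(265,374),(374,374),(261,205),(381,205),(266,300),(378,300)],.06)*1000)
E
```

```text
[[ 433.16684323 -174.47162597   60.        ]
 [ 432.18059212 -120.01779686   60.        ]
 [ 346.89662473 -174.19553259   60.        ]
 [ 345.94200477 -122.21905295   60.        ]
 [ 392.31620331 -173.05310168   60.        ]
 [ 391.36026412 -120.62180634   60.        ]]
```

Call:
play_rows --targets '[{"tx":1,"ty":0,"tz":-30,"ax":0,"ay":0,"az":0},{"tx":1,"ty":0,"tz":-52,"ax":0,"ay":0,"az":0},{"tx":1,"ty":0,"tz":-52,"ax":0,"ay":0,"az":0}]'

```text
time: 25.18
ee_pos: [0.3881, -0.1477, 0.0353]
tcp_rot: [-0.014, 1.572, 0.015]
contact_force: [0.4, -0.6, -0.8]
width: 0.853
```

Call:
play_rows --targets '[{"tx":0,"ty":0,"tz":0,"ax":0,"ay":0,"az":0},{"tx":0,"ty":0,"tz":0,"ax":0,"ay":0,"az":0},{"tx":0,"ty":0,"tz":0,"ax":0,"ay":0,"az":0}]' --claw -1

```text
time: 25.55
ee_pos: [0.3896, -0.1481, 0.0376]
tcp_rot: [-0.017, 1.567, 0.014]
contact_force: [-0.6, -0.6, 6.7]
width: 0.627
```

Call:
play_rows --targets '[{"tx":0,"ty":0,"tz":15,"ax":0,"ay":0,"az":0},{"tx":0,"ty":0,"tz":50,"ax":0,"ay":0,"az":0},{"tx":0,"ty":0,"tz":100,"ax":0,"ay":0,"az":0},{"tx":0,"ty":0,"tz":136,"ax":0,"ay":0,"az":-0.02},{"tx":0,"ty":0,"tz":136,"ax":0,"ay":0,"az":-0.05}]'

```text
time: 26.18
ee_pos: [0.3895, -0.148, 0.1751]
tcp_rot: [0.023, 1.565, -0.027]
contact_force: [0.4, 0.4, -3.8]
width: 0.626
```

```bash
python3 - <<'E'
from h import *
fresh('w18',.19)
E
```

```text
t 26.18 p [ 389.5 -148.   175.1] q6 [-0.44 -0.42  1.79  0.    1.77 -1.98] w 0.626 F [ 0.4  0.4 -3.8]
x [ 0.006 -0.003 -1.   ] y [ 0.032  0.999 -0.003] z [ 0.999 -0.032  0.006] jaw yaw deg 88.17
fresh (array([318., 321.]), 389.0, -148.3, 107.8, 58.0, -1.8)
```

View pics/w18.png

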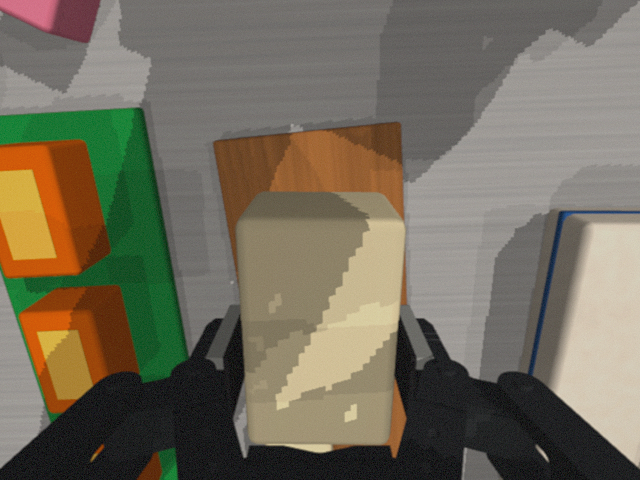

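Call:
play_rows --targets '[{"tx":15,"ty":45,"tz":0,"ax":0,"ay":0,"az":0},{"tx":32,"ty":95,"tz":0,"ax":0,"ay":0,"az":0},{"tx":49,"ty":145,"tz":0,"ax":0,"ay":0,"az":0},{"tx":66,"ty":195,"tz":0,"ax":0,"ay":0,"az":0},{"tx":83,"ty":245,"tz":0,"ax":0,"ay":0,"az":0}]'

```text
time: 26.85
ee_pos: [0.4705, 0.0992, 0.1686]
tcp_rot: [0.023, 1.574, -0.025]
contact_force: [1.3, -1.0, -3.9]
width: 0.632
```

Call:
play_rows --targets '[{"tx":14,"ty":45,"tz":0,"ax":0,"ay":0,"az":0},{"tx":20,"ty":64,"tz":-25,"ax":0,"ay":0,"az":0},{"tx":20,"ty":64,"tz":-45,"ax":0,"ay":0,"az":0},{"tx":20,"ty":64,"tz":-55,"ax":0,"ay":0,"az":0},{"tx":20,"ty":64,"tz":-55,"ax":0,"ay":0,"az":0}]'

```text
time: 27.48
ee_pos: [0.4905, 0.1604, 0.1148]
tcp_rot: [0.024, 1.573, -0.026]
contact_force: [0.0, -0.3, -3.4]
width: 0.635
```

```bash
python3 - <<'E'
from h import *
tool();c,im=grab('wrist','w19')
P=[[493.6,251.4],[490.8,161.4]]
for p in P:
    a=np.radians(-1.75);Rz=np.array([[np.cos(a),-np.sin(a)],[np.sin(a),np.cos(a)]])
    q=[np.r_[(np.array(p)+Rz@[sx*51,sy*33.5])/1000,.078] for sx,sy in((-1,-1),(1,-1),(1,1),(-1,1))]
    cv2.polylines(im,[proj(c,q).round().astype(np.int32)],True,(0,255,255),1)
cv2.imwrite('pics/w19.png',im)
E
```

```text
t 27.48 p [490.5 160.4 114.8] q6 [ 0.25 -0.13  1.65 -0.    1.62 -1.29] w 0.635 F [ 0.  -0.3 -3.4]
x [-0.003 -0.001 -1.   ] y [ 0.032  0.999 -0.001] z [ 0.999 -0.032 -0.003] jaw yaw deg 88.16
```

View pics/w19.png

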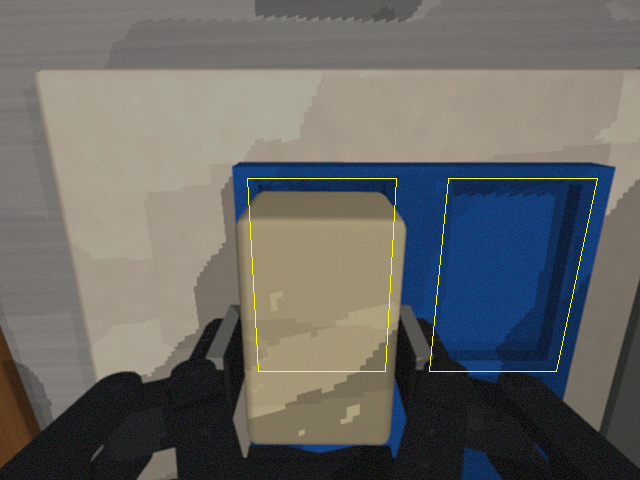

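Call:
play_rows --targets '[{"tx":0,"ty":1,"tz":-10,"ax":0,"ay":0,"az":0},{"tx":0,"ty":1,"tz":-18,"ax":0,"ay":0,"az":0},{"tx":0,"ty":1,"tz":-25,"ax":0,"ay":0,"az":0},{"tx":0,"ty":1,"tz":-30,"ax":0,"ay":0,"az":0},{"tx":0,"ty":1,"tz":-30,"ax":0,"ay":0,"az":0}]'

```text
time: 28.15
ee_pos: [0.4916, 0.1626, 0.0897]
tcp_rot: [0.024, 1.568, -0.024]
contact_force: [-7.5, -2.1, 13.1]
width: 0.629
```

```bash
python3 - <<'E'
from h import *
tool();grab('wrist','w20')
E
```

```text
t 28.15 p [491.6 162.6  89.7] q6 [ 0.25 -0.11  1.69 -0.    1.57 -1.29] w 0.629 F [-7.5 -2.1 13.1]
x [ 0.002  0.    -1.   ] y [0.031 1.    0.   ] z [ 1.    -0.031  0.002] jaw yaw deg 88.24
```

View pics/w20.png

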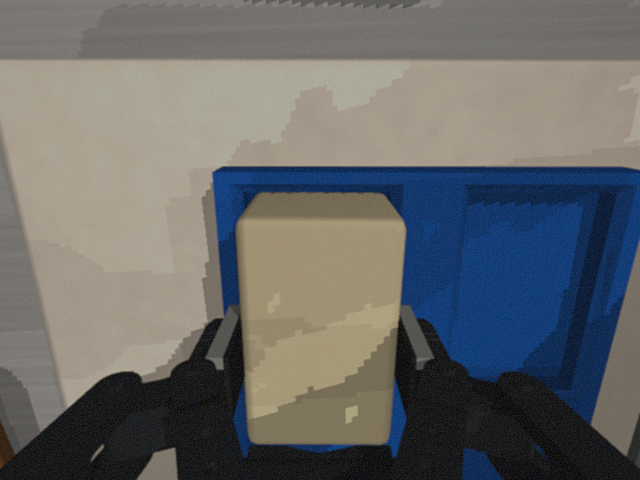

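Call:
play_rows --targets '[{"tx":0,"ty":0,"tz":0,"ax":0,"ay":0,"az":0},{"tx":0,"ty":0,"tz":0,"ax":0,"ay":0,"az":0},{"tx":0,"ty":0,"tz":0,"ax":0,"ay":0,"az":0},{"tx":0,"ty":0,"tz":25,"ax":0,"ay":0,"az":0},{"tx":0,"ty":0,"tz":53,"ax":0,"ay":0,"az":0}]' --claw 0.7

```text
time: 28.82
ee_pos: [0.4909, 0.1624, 0.1389]
tcp_rot: [0.024, 1.573, -0.025]
contact_force: [0.4, 0.6, 0.7]
width: 0.85
```

Call:
play_rows --targets '[{"tx":0,"ty":0,"tz":0,"ax":0,"ay":0,"az":0},{"tx":0,"ty":0,"tz":0,"ax":0,"ay":0,"az":0}]'

```text
time: 29.08
ee_pos: [0.4911, 0.1625, 0.1383]
tcp_rot: [0.024, 1.572, -0.024]
contact_force: [0.1, -0.4, -0.5]
width: 0.853
```

```bash
python3 - <<'E'
from h import *
fresh('w21',.112)
E
```

```text
t 29.07 p [491.1 162.5 138.3] q6 [ 0.25 -0.13  1.61  0.    1.66 -1.29] w 0.853 F [ 0.1 -0.4 -0.5]
x [-0.001 -0.    -1.   ] y [ 0.031  1.    -0.   ] z [ 1.    -0.031 -0.001] jaw yaw deg 88.23
fresh (array([320., 273.]), 485.4, 162.8, 95.0, 53.7, -2.25)
```

View pics/w21.png

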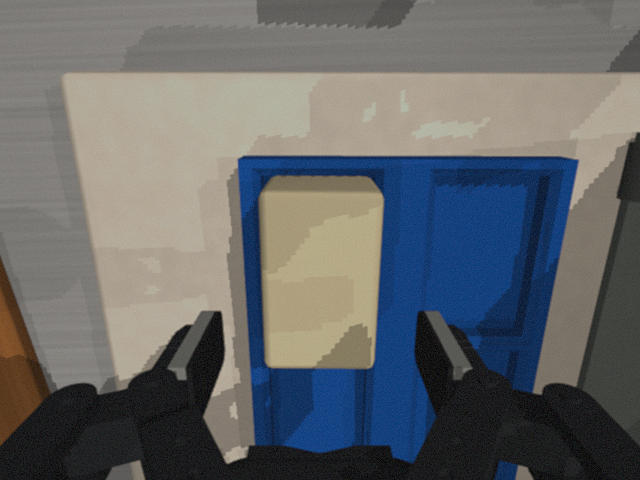

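Call:
play_rows --targets '[{"tx":3,"ty":-30,"tz":35,"ax":0,"ay":0,"az":0},{"tx":6,"ty":-85,"tz":40,"ax":0,"ay":0,"az":0.04},{"tx":9,"ty":-140,"tz":40,"ax":0,"ay":0,"az":0.08},{"tx":12,"ty":-195,"tz":40,"ax":0,"ay":0,"az":0.12},{"tx":14,"ty":-250,"tz":40,"ax":0,"ay":0,"az":0.16}]'

```text
time: 29.75
ee_pos: [0.5047, -0.089, 0.1778]
tcp_rot: [-0.102, 1.57, 0.103]
contact_force: [1.2, -0.4, -0.5]
width: 0.851
```

Call:
play_rows --targets '[{"tx":2,"ty":-55,"tz":0,"ax":0,"ay":0,"az":0},{"tx":2,"ty":-62,"tz":-30,"ax":0,"ay":0,"az":0},{"tx":2,"ty":-62,"tz":-55,"ax":0,"ay":0,"az":0},{"tx":2,"ty":-62,"tz":-55,"ax":0,"ay":0,"az":0}]'

```text
time: 30.25
ee_pos: [0.5054, -0.149, 0.1204]
tcp_rot: [-0.099, 1.575, 0.103]
contact_force: [0.3, 0.3, -0.5]
width: 0.848
```

```bash
python3 - <<'E'
from h import *
fresh('w22',.06)
E
```

```text
t 30.25 p [ 505.4 -149.   120.4] q6 [-0.35 -0.09  1.61  0.    1.63 -2.05] w 0.848 F [ 0.3  0.3 -0.5]
x [-0.007  0.002 -1.   ] y [-0.128  0.992  0.003] z [ 0.992  0.128 -0.006] jaw yaw deg 97.37
fresh (array([290., 316.]), 553.2, -159.2, 201.8, 73.3, -8.43)
```

View pics/w22.png

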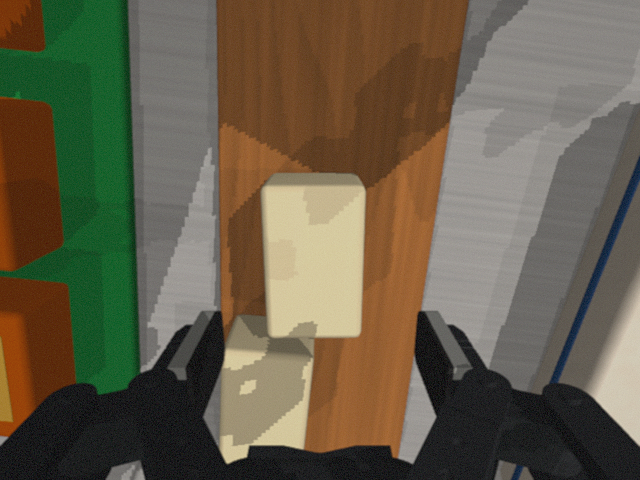

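```bash
python3 - <<'E'
from h import *
c=cam('wrist'); o=get_obs(); M=R.from_rotvec(o['tcp_rot']).as_matrix()
P=ray(c,[(269,337),(360,336),(264,192),(365,190),(267,270),(363,270)],.06)
print((P*1000).round(1)); d=P-o['ee_pos']; print('tool z (along),y:',(d@M[:,[2,1]]*1000).round(1))
E
```

```text
[[ 556.1 -172.3   60. ]
 [ 548.6 -119.7   60. ]
 [ 471.1 -182.7   60. ]
 [ 463.3 -130.9   60. ]
 [ 514.3 -177.2   60. ]
 [ 507.5 -124.7   60. ]]
tool z (along),y: [[ 46.6 -29.5]
 [ 46.   23.7]
 [-39.  -28.9]
 [-40.1  23.5]
 [  4.5 -29. ]
 [  4.5  24. ]]
```

Call:
play_rows --targets '[{"tx":2,"ty":-2.5,"tz":-30,"ax":0,"ay":0,"az":0},{"tx":2,"ty":-2.5,"tz":-65,"ax":0,"ay":0,"az":0},{"tx":2,"ty":-2.5,"tz":-89,"ax":0,"ay":0,"az":0},{"tx":2,"ty":-2.5,"tz":-89,"ax":0,"ay":0,"az":0}]'

```text
time: 30.8
ee_pos: [0.5085, -0.1513, 0.0343]
tcp_rot: [-0.101, 1.571, 0.103]
contact_force: [0.6, -1.1, 0.3]
width: 0.851
```

Call:
play_rows --targets '[{"tx":0,"ty":0,"tz":0,"ax":0,"ay":0,"az":0},{"tx":0,"ty":0,"tz":0,"ax":0,"ay":0,"az":0},{"tx":0,"ty":0,"tz":0,"ax":0,"ay":0,"az":0}]' --claw -1

```text
time: 31.18
ee_pos: [0.5107, -0.1523, 0.0378]
tcp_rot: [-0.103, 1.565, 0.1]
contact_force: [-1.0, 0.8, 5.7]
width: 0.631
```

Call:
play_rows --targets '[{"tx":0,"ty":0,"tz":15,"ax":0,"ay":0,"az":0},{"tx":0,"ty":0,"tz":50,"ax":0,"ay":0,"az":0},{"tx":0,"ty":0,"tz":100,"ax":0,"ay":0,"az":0},{"tx":0,"ty":0,"tz":136,"ax":0,"ay":0,"az":0},{"tx":0,"ty":0,"tz":136,"ax":0,"ay":0,"az":0}]'

```text
time: 31.8
ee_pos: [0.5107, -0.1525, 0.1757]
tcp_rot: [-0.104, 1.562, 0.099]
contact_force: [0.4, -0.7, -2.3]
width: 0.63
```

```bash
python3 - <<'E'
from h import *
fresh('w23',.19)
E
```

```text
t 31.8 p [ 510.7 -152.5  175.7] q6 [-0.35 -0.1   1.52 -0.    1.72 -2.05] w 0.63 F [ 0.4 -0.7 -2.3]
x [ 0.007 -0.003 -1.   ] y [-0.129  0.992 -0.003] z [0.992 0.129 0.006] jaw yaw deg 97.4
fresh (array([318., 319.]), 507.5, -153.8, 103.4, 59.5, 7.44)
```

View pics/w23.png

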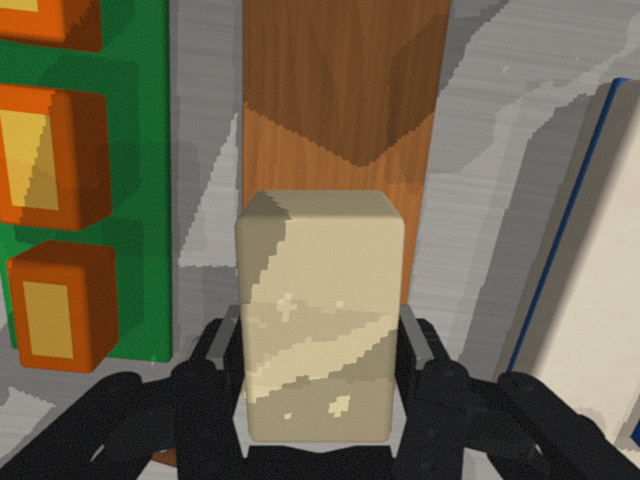

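Call:
play_rows --targets '[{"tx":14,"ty":45,"tz":0,"ax":0,"ay":0,"az":-0.04},{"tx":28,"ty":95,"tz":0,"ax":0,"ay":0,"az":-0.08},{"tx":42,"ty":145,"tz":0,"ax":0,"ay":0,"az":-0.12},{"tx":56,"ty":195,"tz":0,"ax":0,"ay":0,"az":-0.16},{"tx":70,"ty":245,"tz":0,"ax":0,"ay":0,"az":-0.16}]'

```text
time: 32.48
ee_pos: [0.5785, 0.0946, 0.1682]
tcp_rot: [0.024, 1.575, -0.025]
contact_force: [0.4, -0.4, -3.0]
width: 0.63
```

Call:
play_rows --targets '[{"tx":12,"ty":45,"tz":0,"ax":0,"ay":0,"az":0},{"tx":16.5,"ty":65,"tz":-25,"ax":0,"ay":0,"az":0},{"tx":16.5,"ty":65,"tz":-45,"ax":0,"ay":0,"az":0},{"tx":16.5,"ty":65,"tz":-55,"ax":0,"ay":0,"az":0},{"tx":16.5,"ty":65,"tz":-55,"ax":0,"ay":0,"az":0}]'

```text
time: 33.1
ee_pos: [0.595, 0.1568, 0.1146]
tcp_rot: [0.024, 1.573, -0.026]
contact_force: [0.6, -0.8, -2.1]
width: 0.631
```

```bash
cat >> h.py <<'E'
def over(name):
    tool();c,im=grab('wrist',name)
    for p in [[493.6,250.9],[490.8,160.9],[594.8,157.7],[597.6,247.7]]:
        a=np.radians(-1.75);Rz=np.array([[np.cos(a),-np.sin(a)],[np.sin(a),np.cos(a)]])
        q=[np.r_[(np.array(p)+Rz@[sx*51,sy*33.5])/1000,.078] for sx,sy in((-1,-1),(1,-1),(1,1),(-1,1))]
        cv2.polylines(im,[proj(c,q).round().astype(np.int32)],True,(0,255,255),1)
    cv2.imwrite(f'pics/{name}.png',im)
E
python3 - <<'E'
from h import *
over('w24')
E
```

```text
t 33.1 p [595.  156.8 114.6] q6 [ 0.2   0.14  1.38 -0.    1.62 -1.34] w 0.631 F [ 0.6 -0.8 -2.1]
x [-0.003 -0.001 -1.   ] y [ 0.032  0.999 -0.001] z [ 0.999 -0.032 -0.003] jaw yaw deg 88.16
```

View pics/w24.png

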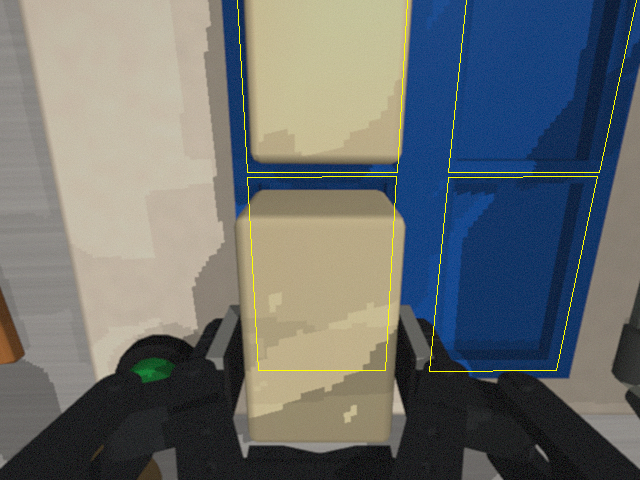

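Aligned, with the button clear of the left finger. Lowering.

Call:
play_rows --targets '[{"tx":0,"ty":0,"tz":-10,"ax":0,"ay":0,"az":0},{"tx":0,"ty":0,"tz":-18,"ax":0,"ay":0,"az":0},{"tx":0,"ty":0,"tz":-25,"ax":0,"ay":0,"az":0},{"tx":0,"ty":0,"tz":-30,"ax":0,"ay":0,"az":0},{"tx":0,"ty":0,"tz":-30,"ax":0,"ay":0,"az":0}]'

```text
time: 33.78
ee_pos: [0.5961, 0.1581, 0.0898]
tcp_rot: [0.024, 1.568, -0.024]
contact_force: [-6.2, -1.7, 11.3]
width: 0.63
```

Call:
play_rows --targets '[{"tx":0,"ty":0,"tz":0,"ax":0,"ay":0,"az":0},{"tx":0,"ty":0,"tz":0,"ax":0,"ay":0,"az":0}]'

```text
time: 34.02
ee_pos: [0.5961, 0.1581, 0.0898]
tcp_rot: [0.024, 1.568, -0.024]
contact_force: [-5.5, -1.6, 11.7]
width: 0.628
```

Call:
play_rows --targets '[{"tx":0,"ty":0,"tz":0,"ax":0,"ay":0,"az":0},{"tx":0,"ty":0,"tz":0,"ax":0,"ay":0,"az":0},{"tx":0,"ty":0,"tz":0,"ax":0,"ay":0,"az":0},{"tx":0,"ty":0,"tz":25,"ax":0,"ay":0,"az":0},{"tx":0,"ty":0,"tz":53,"ax":0,"ay":0,"az":0}]' --claw 0.7

```text
time: 34.65
ee_pos: [0.5953, 0.158, 0.1387]
tcp_rot: [0.024, 1.573, -0.025]
contact_force: [0.1, -0.7, 1.1]
width: 0.85
```

Call:
play_rows --targets '[{"tx":3,"ty":-30,"tz":35,"ax":0,"ay":0,"az":0},{"tx":6,"ty":-80,"tz":60,"ax":0,"ay":0,"az":0},{"tx":9,"ty":-135,"tz":70,"ax":0,"ay":0,"az":0},{"tx":12,"ty":-190,"tz":70,"ax":0,"ay":0,"az":0},{"tx":14,"ty":-245,"tz":60,"ax":0,"ay":0,"az":0}]'

```text
time: 35.28
ee_pos: [0.6102, -0.0887, 0.2002]
tcp_rot: [0.024, 1.568, -0.024]
contact_force: [1.0, -0.3, 0.1]
width: 0.85
```

Call:
play_rows --targets '[{"tx":0,"ty":-50,"tz":-20,"ax":0,"ay":0,"az":0.02},{"tx":0,"ty":-70,"tz":-50,"ax":0,"ay":0,"az":0.04},{"tx":0,"ty":-70,"tz":-50,"ax":0,"ay":0,"az":0.04}]'

```text
time: 35.65
ee_pos: [0.6081, -0.1581, 0.1454]
tcp_rot: [-0.003, 1.577, 0.006]
contact_force: [-0.3, 0.8, -0.1]
width: 0.848
```

```bash
python3 - <<'E'
from h import *
fresh('w25',.06)
E
```

```text
t 35.65 p [ 608.1 -158.1  145.4] q6 [-0.31  0.17  1.29 -0.    1.68 -1.89] w 0.848 F [-0.3  0.8 -0.1]
x [-0.006  0.002 -1.   ] y [-0.006  1.     0.002] z [ 1.     0.006 -0.006] jaw yaw deg 90.36
fresh (array([298., 242.]), 605.8, -170.9, 93.9, 54.3, 1.53)
```

View pics/w25.png

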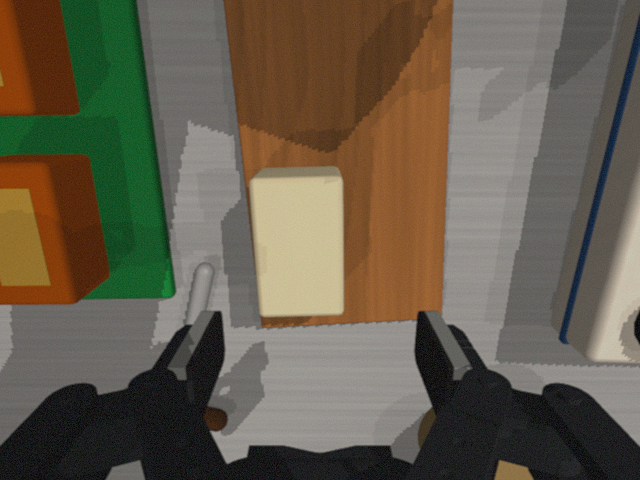

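```bash
python3 - <<'E'
from h import *
c=cam('wrist'); o=get_obs(); M=R.from_rotvec(o['tcp_rot']).as_matrix()
P=ray(c,[(260,316),(343,314),(251,181),(341,179),(256,250),(343,250)],.06)
print((P*1000).round(1)); d=P-o['ee_pos']; print('tool z (along),y:',(d@M[:,[2,1]]*1000).round(1))
print(ray(c,[(205,268),(190,320)],.01)*1000)
E
```

```text
[[ 655.7 -194.7   60. ]
 [ 653.9 -141.3   60. ]
 [ 568.6 -196.7   60. ]
 [ 567.  -144.8   60. ]
 [ 610.7 -195.5   60. ]
 [ 610.3 -142.5   60. ]]
tool z (along),y: [[ 46.6 -38.3]
 [ 45.2  15.2]
 [-40.5 -39.5]
 [-41.6  12.4]
 [  1.7 -38.7]
 [  1.7  14.3]]
[[ 642.81297123 -242.52264577   10.        ]
 [ 686.79947374 -257.77408528   10.        ]]
```

Call:
play_rows --targets '[{"tx":0,"ty":-12,"tz":-30,"ax":0,"ay":0,"az":0.022},{"tx":0,"ty":-12,"tz":-60,"ax":0,"ay":0,"az":0.022},{"tx":0,"ty":-12,"tz":-95,"ax":0,"ay":0,"az":0.022},{"tx":0,"ty":-12,"tz":-114,"ax":0,"ay":0,"az":0.022},{"tx":0,"ty":-12,"tz":-114,"ax":0,"ay":0,"az":0.022}]'

```text
time: 36.33
ee_pos: [0.6095, -0.1678, 0.0347]
tcp_rot: [-0.025, 1.572, 0.026]
contact_force: [0.6, -0.5, -0.3]
width: 0.851
```

Call:
play_rows --targets '[{"tx":0,"ty":0,"tz":0,"ax":0,"ay":0,"az":0},{"tx":0,"ty":0,"tz":0,"ax":0,"ay":0,"az":0},{"tx":0,"ty":0,"tz":0,"ax":0,"ay":0,"az":0}]' --claw -1

```text
time: 36.7
ee_pos: [0.6112, -0.1692, 0.038]
tcp_rot: [-0.025, 1.566, 0.024]
contact_force: [1.1, 0.8, 6.2]
width: 0.626
```

Call:
play_rows --targets '[{"tx":0,"ty":0,"tz":15,"ax":0,"ay":0,"az":0},{"tx":0,"ty":0,"tz":50,"ax":0,"ay":0,"az":0},{"tx":0,"ty":0,"tz":100,"ax":0,"ay":0,"az":0},{"tx":0,"ty":0,"tz":136,"ax":0,"ay":0,"az":0},{"tx":0,"ty":0,"tz":136,"ax":0,"ay":0,"az":0}]'

```text
time: 37.33
ee_pos: [0.6112, -0.1695, 0.1764]
tcp_rot: [-0.026, 1.563, 0.022]
contact_force: [1.1, -0.5, -2.3]
width: 0.626
```

```bash
python3 - <<'E'
from h import *
fresh('w26',.19)
E
```

```text
t 37.33 p [ 611.2 -169.5  176.4] q6 [-0.32  0.17  1.24 -0.    1.72 -1.93] w 0.626 F [ 1.1 -0.5 -2.3]
x [ 0.007 -0.003 -1.   ] y [-0.031  1.    -0.003] z [0.999 0.031 0.007] jaw yaw deg 91.78
fresh (array([318., 320.]), 609.9, -169.9, 105.0, 58.9, 1.85)
```

View pics/w26.png

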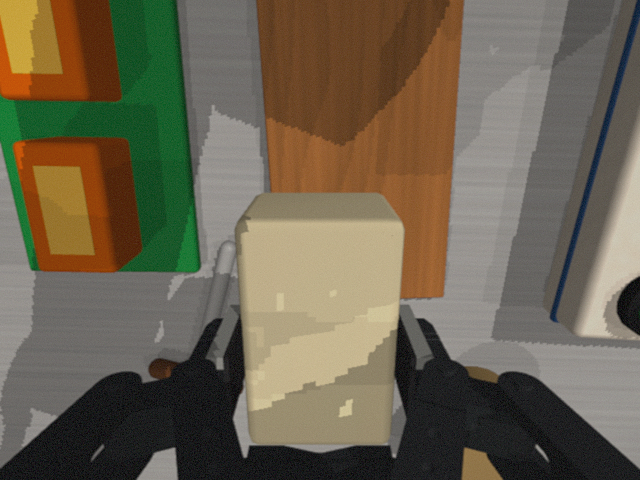

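Call:
play_rows --targets '[{"tx":-14,"ty":50,"tz":5,"ax":0,"ay":0,"az":-0.02},{"tx":-28,"ty":100,"tz":10,"ax":0,"ay":0,"az":-0.04},{"tx":-42,"ty":150,"tz":10,"ax":0,"ay":0,"az":-0.062},{"tx":-56,"ty":200,"tz":10,"ax":0,"ay":0,"az":-0.062},{"tx":-70,"ty":250,"tz":10,"ax":0,"ay":0,"az":-0.062}]'

```text
time: 38.0
ee_pos: [0.5381, 0.0824, 0.1785]
tcp_rot: [0.024, 1.575, -0.025]
contact_force: [0.9, 0.6, -1.6]
width: 0.626
```

Call:
play_rows --targets '[{"tx":-14,"ty":50,"tz":0,"ax":0,"ay":0,"az":0},{"tx":-28,"ty":100,"tz":0,"ax":0,"ay":0,"az":0},{"tx":-42,"ty":150,"tz":0,"ax":0,"ay":0,"az":0},{"tx":-46,"ty":170,"tz":-25,"ax":0,"ay":0,"az":0},{"tx":-46,"ty":170,"tz":-40,"ax":0,"ay":0,"az":0}]'

```text
time: 38.62
ee_pos: [0.4918, 0.2518, 0.1373]
tcp_rot: [0.02, 1.576, -0.024]
contact_force: [-0.1, -1.1, -2.1]
width: 0.627
```

Call:
play_rows --targets '[{"tx":0,"ty":0,"tz":-15,"ax":0,"ay":0,"az":0},{"tx":0,"ty":0,"tz":-25,"ax":0,"ay":0,"az":0},{"tx":0,"ty":0,"tz":-25,"ax":0,"ay":0,"az":0}]'

```text
time: 39.0
ee_pos: [0.4937, 0.25, 0.1152]
tcp_rot: [0.025, 1.572, -0.026]
contact_force: [-0.0, -0.0, -1.1]
width: 0.63
```

```bash
python3 - <<'E'
from h import *
over('w27')
E
```

```text
t 39.0 p [493.7 250.  115.2] q6 [ 0.41 -0.02  1.55 -0.    1.61 -1.13] w 0.63 F [-0.  -0.  -1.1]
x [-0.002 -0.001 -1.   ] y [ 0.032  0.999 -0.001] z [ 0.999 -0.032 -0.002] jaw yaw deg 88.15
```

View pics/w27.png

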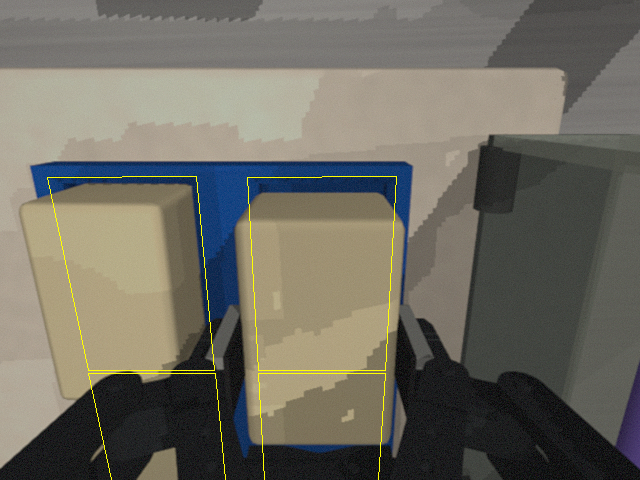

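Call:
play_rows --targets '[{"tx":0,"ty":0,"tz":-10,"ax":0,"ay":0,"az":0},{"tx":0,"ty":0,"tz":-18,"ax":0,"ay":0,"az":0},{"tx":0,"ty":0,"tz":-25,"ax":0,"ay":0,"az":0},{"tx":0,"ty":0,"tz":-30,"ax":0,"ay":0,"az":0},{"tx":0,"ty":0,"tz":-30,"ax":0,"ay":0,"az":0}]'

```text
time: 39.67
ee_pos: [0.4942, 0.2513, 0.09]
tcp_rot: [0.025, 1.568, -0.023]
contact_force: [-6.0, -3.3, 14.1]
width: 0.632
```

Call:
play_rows --targets '[{"tx":0,"ty":0,"tz":0,"ax":0,"ay":0,"az":0},{"tx":0,"ty":0,"tz":0,"ax":0,"ay":0,"az":0}]'

```text
time: 39.92
ee_pos: [0.4942, 0.2513, 0.09]
tcp_rot: [0.025, 1.568, -0.023]
contact_force: [-6.4, -2.8, 14.9]
width: 0.63
```

Seated: 90.0 − 26 gives the 64 mm floor height. I'll release, go up, and check everything.

Call:
play_rows --targets '[{"tx":0,"ty":0,"tz":0,"ax":0,"ay":0,"az":0},{"tx":0,"ty":0,"tz":0,"ax":0,"ay":0,"az":0},{"tx":0,"ty":0,"tz":0,"ax":0,"ay":0,"az":0},{"tx":0,"ty":0,"tz":25,"ax":0,"ay":0,"az":0},{"tx":0,"ty":0,"tz":65,"ax":0,"ay":0,"az":0}]' --claw 0.7

```text
time: 40.55
ee_pos: [0.4928, 0.2506, 0.1497]
tcp_rot: [0.023, 1.575, -0.026]
contact_force: [-0.2, 0.3, 0.3]
width: 0.851
```

Call:
play_rows --targets '[{"tx":-5,"ty":-20,"tz":50,"ax":0,"ay":0,"az":0},{"tx":-20,"ty":-50,"tz":100,"ax":0,"ay":0,"az":0},{"tx":-20,"ty":-60,"tz":130,"ax":0,"ay":0,"az":0},{"tx":-20,"ty":-60,"tz":130,"ax":0,"ay":0,"az":0}]'

```text
time: 41.05
ee_pos: [0.4746, 0.1907, 0.2845]
tcp_rot: [0.027, 1.565, -0.024]
contact_force: [0.9, 0.0, -0.2]
width: 0.85
```

```bash
python3 - <<'E'
from h import *
fresh('w28',.112); 
c,im=grab('side','s28'); cv2.imwrite('pics/s28c.png',cv2.resize(im[180:300,190:390],None,fx=4,fy=4,interpolation=2))
E
```

```text
t 41.05 p [474.6 190.7 284.5] q6 [ 0.32 -0.13  1.36 -0.    1.91 -1.22] w 0.85 F [ 0.9  0.  -0.2]
x [ 0.006  0.002 -1.   ] y [0.032 0.999 0.002] z [ 0.999 -0.032  0.006] jaw yaw deg 88.17
fresh (array([391., 224.]), 488.6, 249.2, 93.5, 57.6, -1.71)
fresh (array([287., 276.]), 538.8, 160.4, 199.5, 56.6, -1.81)
```

View pics/w28.png

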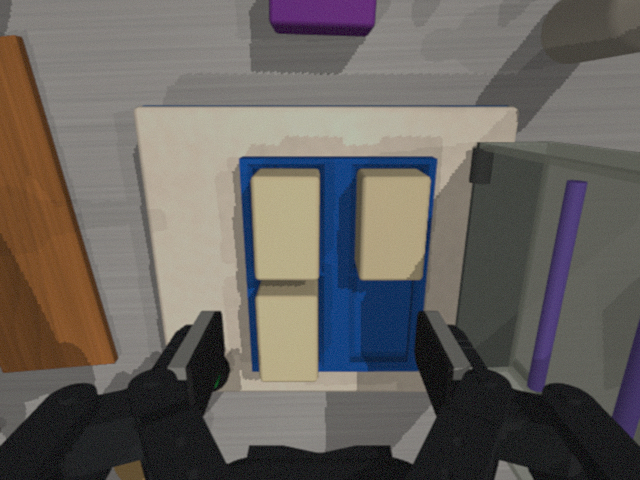

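View pics/s28c.png

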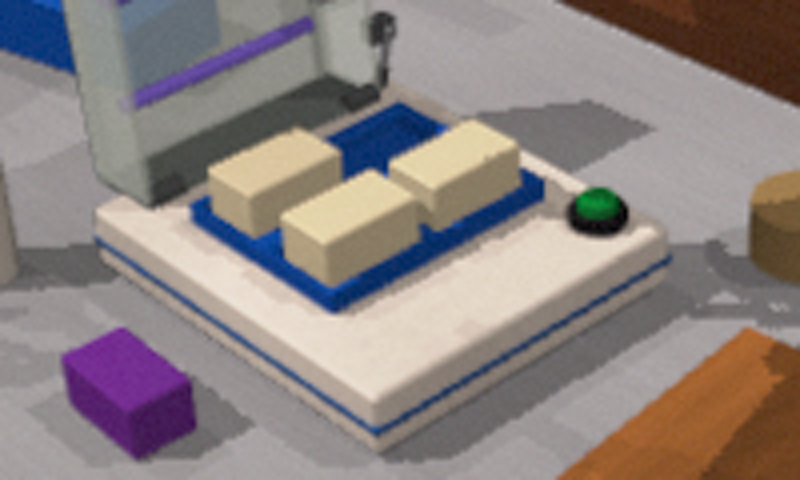

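Call:
play_rows --targets '[{"tx":20,"ty":0,"tz":40,"ax":0,"ay":0,"az":0},{"tx":40,"ty":30,"tz":85,"ax":0,"ay":0,"az":0},{"tx":60,"ty":80,"tz":90,"ax":0,"ay":0,"az":0},{"tx":70,"ty":130,"tz":90,"ax":0,"ay":0,"az":0},{"tx":74,"ty":170,"tz":90,"ax":0,"ay":0,"az":0}]' --claw 0

```text
time: 41.78
ee_pos: [0.5481, 0.3636, 0.3671]
tcp_rot: [0.021, 1.575, -0.026]
contact_force: [0.6, 0.2, 0.1]
width: 0.499
```

Call:
play_rows --targets '[{"tx":3,"ty":31,"tz":0,"ax":0,"ay":0,"az":0},{"tx":3,"ty":31,"tz":0,"ax":0,"ay":0,"az":0},{"tx":3,"ty":31,"tz":0,"ax":0,"ay":0,"az":0}]'

```text
time: 42.15
ee_pos: [0.5508, 0.392, 0.3693]
tcp_rot: [0.022, 1.573, -0.026]
contact_force: [-1.1, -0.5, -0.1]
width: 0.497
```

```bash
python3 - <<'E'
from h import *
tool(); c,im=grab('wrist','w29')
h,s,v=cv2.split(cv2.cvtColor(im,cv2.COLOR_BGR2HSV))
m=((h<5)|(h>175))&(s>180)&(v>70)
ys,xs=np.nonzero(m)
for y in range(100,400,40): 
    x=xs[ys==y]
    if len(x)>5: print(y,x.min(),x.max(),ray(c,[(x.mean(),y)],.315)[0]*1000)
E
```

```text
t 42.15 p [550.8 392.  369.3] q6 [ 0.57  0.42  0.6  -0.    2.13 -0.97] w 0.497 F [-1.1 -0.5 -0.1]
x [-0.002 -0.002 -1.   ] y [ 0.031  1.    -0.002] z [ 1.    -0.031 -0.002] jaw yaw deg 88.25
140 312 337 [484.9729671  396.29223864 315.        ]
180 315 336 [504.16305553 396.29020395 315.        ]
220 316 335 [524.557956   395.77910926 315.        ]
260 316 335 [546.2919642  395.23445663 315.        ]
300 316 334 [569.4936043  394.38108291 315.        ]
340 312 334 [594.30172014 392.62383151 315.        ]
380 319 330 [620.97508355 392.77940435 315.        ]
```

View pics/w29.png

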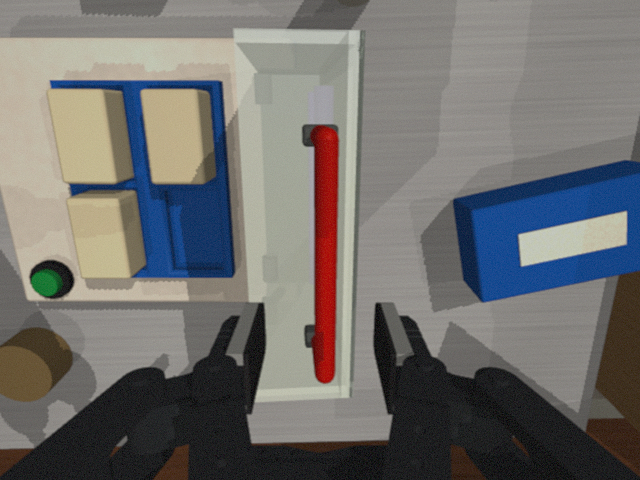

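Call:
play_rows --targets '[{"tx":0,"ty":3,"tz":-35,"ax":0,"ay":0,"az":0},{"tx":0,"ty":3,"tz":-73,"ax":0,"ay":0,"az":0},{"tx":0,"ty":3,"tz":-73,"ax":0,"ay":0,"az":0}]'

```text
time: 42.58
ee_pos: [0.5499, 0.3933, 0.2936]
tcp_rot: [0.021, 1.578, -0.029]
contact_force: [-0.5, 0.4, -0.3]
width: 0.501
```

Call:
play_rows --targets '[{"tx":0,"ty":0,"tz":0,"ax":0,"ay":0,"az":0},{"tx":0,"ty":0,"tz":0,"ax":0,"ay":0,"az":0},{"tx":0,"ty":0,"tz":0,"ax":0,"ay":0,"az":0},{"tx":0,"ty":0,"tz":0,"ax":0,"ay":0,"az":0}]' --claw -1

```text
time: 43.08
ee_pos: [0.5514, 0.3951, 0.3021]
tcp_rot: [0.027, 1.566, -0.022]
contact_force: [-0.3, -1.2, 6.3]
width: 0.109
```

```bash
python3 - <<'E'
from h import *
tool()
th0=np.arctan2(50,260);r=np.hypot(50,260)
p=lambda th:np.array([(260-r*np.cos(th0+th))*.0305,260-r*np.cos(th0+th),r*np.sin(th0+th)])
a=p(1.65)
for th in np.arange(1.65,-.01,-.11): print(round(th,2),(p(th)-a).round(1))
c,im=grab('top','t30')
E
```

```text
t 43.08 p [551.4 395.1 302.1] q6 [ 0.57  0.34  0.82 -0.    1.98 -0.97] w 0.109 F [-0.3 -1.2  6.3]
x [ 0.005  0.003 -1.   ] y [0.031 1.    0.003] z [ 1.    -0.031  0.005] jaw yaw deg 88.21
1.65 [0. 0. 0.]
1.54 [ -0.9 -28.4   6.2]
1.43 [ -1.8 -57.4   9.2]
1.32 [ -2.6 -86.5   9. ]
1.21 [  -3.5 -115.4    5.7]
1.1 [  -4.4 -143.8   -0.8]
0.99 [  -5.2 -171.3  -10.4]
0.88 [  -6.  -197.5  -23. ]
0.77 [  -6.8 -222.3  -38.3]
0.66 [  -7.5 -245.2  -56.3]
0.55 [  -8.1 -265.9  -76.7]
0.44 [  -8.7 -284.4  -99.2]
0.33 [  -9.2 -300.2 -123.7]
0.22 [  -9.6 -313.2 -149.7]
0.11 [  -9.9 -323.4 -177. ]
-0.0 [ -10.1 -330.4 -205.2]
```

View pics/t30.png

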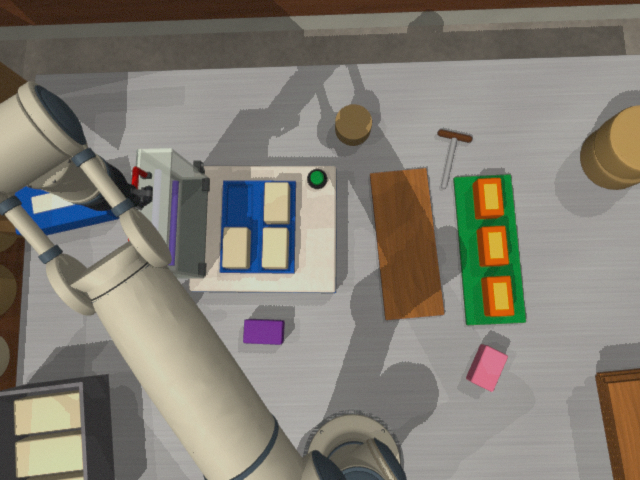

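Call:
play_rows --targets '[{"tx":-1,"ty":-28,"tz":6,"ax":0,"ay":0,"az":0},{"tx":-2,"ty":-57,"tz":9,"ax":0,"ay":0,"az":0},{"tx":-2.6,"ty":-86,"tz":9,"ax":0,"ay":0,"az":0},{"tx":-3.5,"ty":-115,"tz":6,"ax":0,"ay":0,"az":0},{"tx":-4.4,"ty":-144,"tz":-1,"ax":0,"ay":0,"az":0}]'

```text
time: 43.75
ee_pos: [0.5468, 0.2513, 0.301]
tcp_rot: [0.026, 1.565, -0.02]
contact_force: [1.8, 2.1, 3.2]
width: 0.116
```

Call:
play_rows --targets '[{"tx":-0.8,"ty":-27,"tz":-9.5,"ax":0,"ay":0,"az":0},{"tx":-1.6,"ty":-53.5,"tz":-22,"ax":0,"ay":0,"az":0},{"tx":-2.4,"ty":-78,"tz":-37,"ax":0,"ay":0,"az":0},{"tx":-3,"ty":-101,"tz":-55,"ax":0,"ay":0,"az":0},{"tx":-3.7,"ty":-122,"tz":-76,"ax":0,"ay":0,"az":0}]'

```text
time: 44.38
ee_pos: [0.5428, 0.1283, 0.2229]
tcp_rot: [0.025, 1.569, -0.024]
contact_force: [-0.3, 0.9, 0.0]
width: 0.109
```

Call:
play_rows --targets '[{"tx":-0.6,"ty":-18.5,"tz":-22.5,"ax":0,"ay":0,"az":0},{"tx":-1.1,"ty":-34,"tz":-47,"ax":0,"ay":0,"az":0},{"tx":-1.5,"ty":-47,"tz":-73,"ax":0,"ay":0,"az":0},{"tx":-1.8,"ty":-57.5,"tz":-100,"ax":0,"ay":0,"az":0},{"tx":-2,"ty":-64,"tz":-126,"ax":0,"ay":0,"az":0}]'

```text
time: 45.0
ee_pos: [0.541, 0.0646, 0.0958]
tcp_rot: [0.025, 1.57, -0.024]
contact_force: [-13.8, 18.7, 66.1]
width: 0.11
```

Call:
play_rows --targets '[{"tx":0,"ty":0,"tz":-2,"ax":0,"ay":0,"az":0},{"tx":0,"ty":0,"tz":-2,"ax":0,"ay":0,"az":0}]'

```text
time: 45.25
ee_pos: [0.5411, 0.0648, 0.0945]
tcp_rot: [0.024, 1.57, -0.025]
contact_force: [-2.4, -2.0, 1.4]
width: 0.11
```

```bash
python3 - <<'E'
from h import *
tool(); c,im=grab('side','s31')
E
```

```text
t 45.25 p [541.1  64.8  94.5] q6 [ 0.06 -0.04  1.61 -0.    1.57 -1.48] w 0.11 F [-2.4 -2.   1.4]
x [ 0.001 -0.    -1.   ] y [ 0.031  1.    -0.   ] z [ 1.    -0.031  0.001] jaw yaw deg 88.22
```

View pics/s31.png

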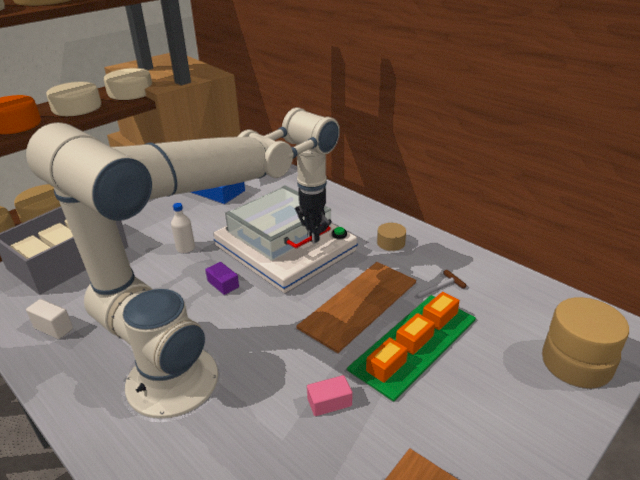

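Call:
play_rows --targets '[{"tx":0,"ty":0,"tz":0,"ax":0,"ay":0,"az":0},{"tx":0,"ty":0,"tz":0,"ax":0,"ay":0,"az":0},{"tx":0,"ty":0,"tz":0,"ax":0,"ay":0,"az":0},{"tx":0,"ty":0,"tz":25,"ax":0,"ay":0,"az":0},{"tx":0,"ty":0,"tz":60,"ax":0,"ay":0,"az":0}]' --claw 0

```text
time: 45.92
ee_pos: [0.54, 0.0651, 0.1526]
tcp_rot: [0.024, 1.573, -0.024]
contact_force: [0.7, -0.2, 1.3]
width: 0.5
```

Call:
play_rows --targets '[{"tx":30,"ty":0,"tz":15,"ax":0,"ay":0,"az":0},{"tx":50,"ty":0,"tz":15,"ax":0,"ay":0,"az":0},{"tx":50,"ty":0,"tz":15,"ax":0,"ay":0,"az":0}]' --claw -1

```text
time: 46.3
ee_pos: [0.5913, 0.0651, 0.1678]
tcp_rot: [0.024, 1.571, -0.024]
contact_force: [-0.4, -0.1, -0.8]
width: 0.0
```

```bash
python3 - <<'E'
from h import *
tool(); c,im=grab('wrist','w32')
c2=cam('top'); im=vision.capture('top')[:,:,::-1]; cv2.imwrite('pics/t32.png',cv2.resize(im[150:310,180:350],None,fx=3,fy=3,interpolation=2))
c3=cam('side'); im3=vision.capture('side')[:,:,::-1]; h,s,v=cv2.split(cv2.cvtColor(np.ascontiguousarray(im3),cv2.COLOR_BGR2HSV))
g=((h>50)&(h<75)&(s>130)&(v>60)); g[:210]=0; g[250:]=0; ys,xs=np.nonzero(g); print(xs.mean(),ys.mean(),len(xs),ray(c3,[(xs.mean(),ys.mean())],.076)*1000)
E
```

```text
t 46.3 p [591.3  65.1 167.8] q6 [ 0.05  0.07  1.36 -0.    1.71 -1.49] w 0.0 F [-0.4 -0.1 -0.8]
x [-0.001 -0.    -1.   ] y [ 0.031  1.    -0.   ] z [ 1.    -0.031 -0.001] jaw yaw deg 88.23
338.859375 230.484375 64 [[651.27268228  65.64827188  76.        ]]
```

View pics/w32.png

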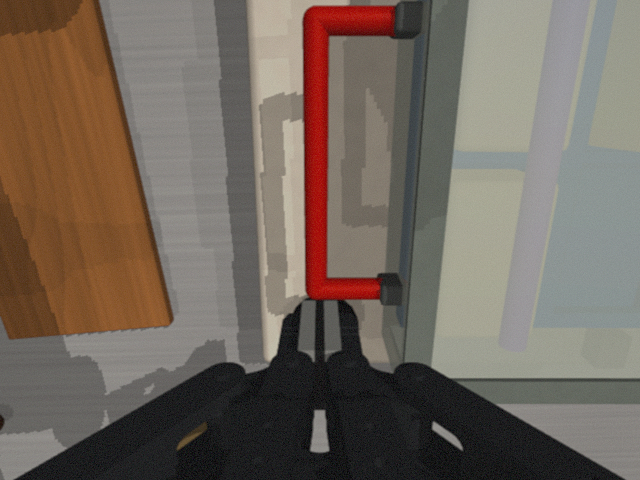

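View pics/t32.png

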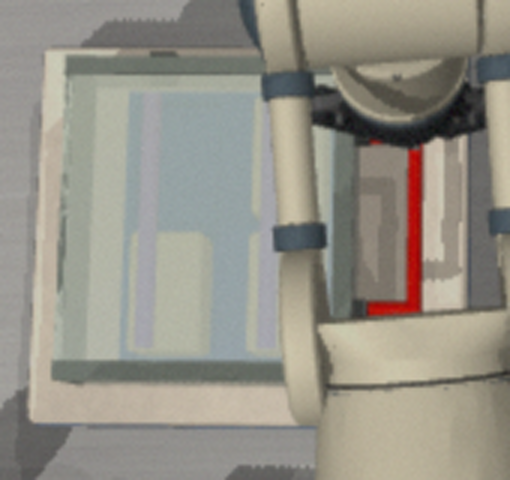

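Call:
play_rows --targets '[{"tx":40,"ty":1,"tz":0,"ax":0,"ay":0,"az":0},{"tx":64,"ty":1,"tz":-30,"ax":0,"ay":0,"az":0},{"tx":64,"ty":1,"tz":-75,"ax":0,"ay":0,"az":0},{"tx":64,"ty":1,"tz":-80,"ax":0,"ay":0,"az":0},{"tx":64,"ty":1,"tz":-80,"ax":0,"ay":0,"az":0}]'

```text
time: 47.08
ee_pos: [0.6544, 0.0662, 0.0893]
tcp_rot: [0.024, 1.57, -0.024]
contact_force: [0.5, -0.7, 0.4]
width: -0.003
```

Call:
play_rows --targets '[{"tx":0,"ty":0,"tz":-6,"ax":0,"ay":0,"az":0},{"tx":0,"ty":0,"tz":-11,"ax":0,"ay":0,"az":0},{"tx":0,"ty":0,"tz":-15,"ax":0,"ay":0,"az":0},{"tx":0,"ty":0,"tz":-15,"ax":0,"ay":0,"az":0}]'

```text
time: 47.58
ee_pos: [0.6557, 0.0662, 0.076]
tcp_rot: [0.024, 1.567, -0.024]
contact_force: [-0.8, 0.0, 8.9]
width: 0.001
```

Call:
play_rows --targets '[{"tx":0,"ty":0,"tz":-2,"ax":0,"ay":0,"az":0},{"tx":0,"ty":0,"tz":-3,"ax":0,"ay":0,"az":0},{"tx":0,"ty":0,"tz":-3,"ax":0,"ay":0,"az":0}]'

```text
time: 47.95
ee_pos: [0.6558, 0.0662, 0.0758]
tcp_rot: [0.024, 1.565, -0.024]
contact_force: [-6.3, 0.3, 18.8]
width: 0.0
```

```bash
python3 - <<'E'
from h import *
tool(); c,im=grab('side','s33'); cv2.imwrite('pics/s33c.png',cv2.resize(im[170:270,280:400],None,fx=5,fy=5,interpolation=2))
E
```

```text
t 47.95 p [655.8  66.2  75.8] q6 [ 0.05  0.27  1.31 -0.    1.56 -1.49] w 0.0 F [-6.3  0.3 18.8]
x [ 0.005  0.    -1.   ] y [0.031 1.    0.   ] z [ 1.    -0.031  0.005] jaw yaw deg 88.24
```

View pics/s33c.png

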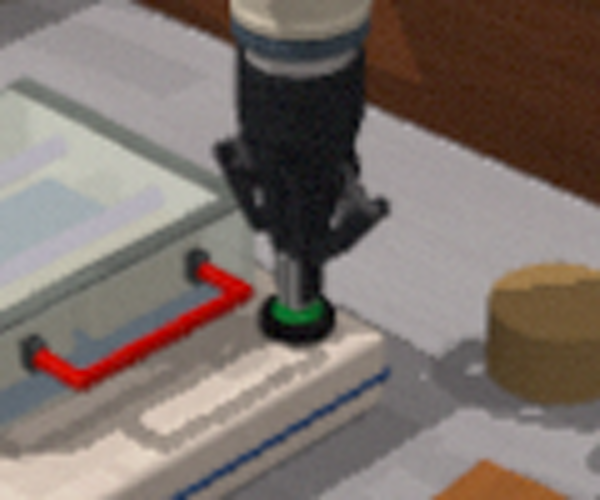

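Call:
play_rows --targets '[{"tx":0,"ty":0,"tz":20,"ax":0,"ay":0,"az":0},{"tx":0,"ty":0,"tz":70,"ax":0,"ay":0,"az":0},{"tx":-20,"ty":-40,"tz":120,"ax":0,"ay":0,"az":0},{"tx":-60,"ty":-80,"tz":150,"ax":0,"ay":0,"az":0},{"tx":-110,"ty":-110,"tz":160,"ax":0,"ay":0,"az":0}]'

```text
time: 48.62
ee_pos: [0.5459, -0.0443, 0.2325]
tcp_rot: [0.024, 1.567, -0.025]
contact_force: [-0.2, -0.3, 0.6]
width: 0.001
```

Call:
play_rows --targets '[{"tx":-40,"ty":-40,"tz":20,"ax":0,"ay":0,"az":0},{"tx":-80,"ty":-80,"tz":20,"ax":0,"ay":0,"az":0},{"tx":-100,"ty":-100,"tz":20,"ax":0,"ay":0,"az":0},{"tx":-100,"ty":-100,"tz":20,"ax":0,"ay":0,"az":0}]'

```text
time: 49.12
ee_pos: [0.4452, -0.1441, 0.2506]
tcp_rot: [0.026, 1.57, -0.027]
contact_force: [0.3, -0.3, -0.1]
width: -0.0
```

```bash
python3 - <<'E'
from h import *
tool(); grab('side','s34'); c,im=grab('top','t34'); cv2.imwrite('pics/t34c.png',cv2.resize(im[155:340,180:340],None,fx=3,fy=3,interpolation=2))
E
```

```text
t 49.12 p [ 445.2 -144.1  250.6] q6 [-0.39 -0.26  1.53 -0.    1.87 -1.92] w -0.0 F [ 0.3 -0.3 -0.1]
x [ 0.001 -0.001 -1.   ] y [ 0.034  0.999 -0.001] z [ 0.999 -0.034  0.001] jaw yaw deg 88.06
```

View pics/s34.png

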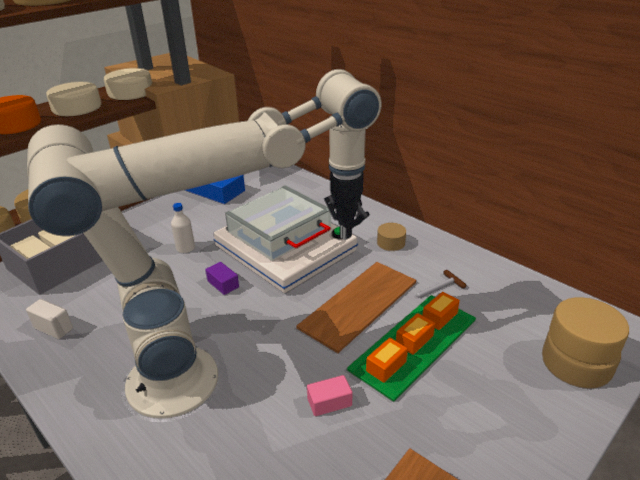

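View pics/t34.png

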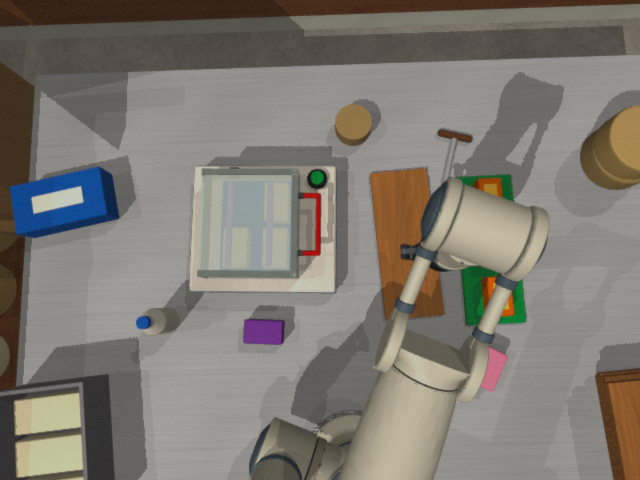

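View pics/t34c.png

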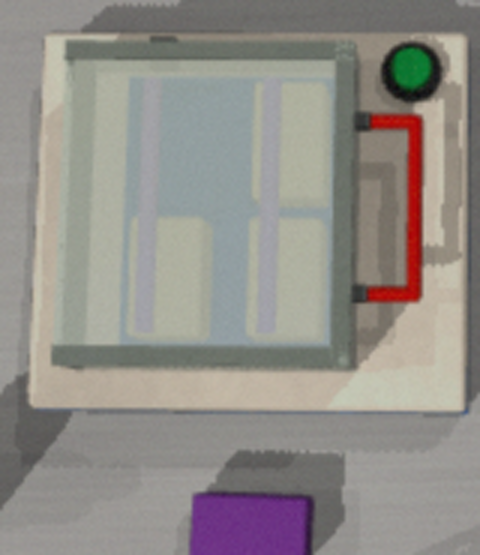

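```bash
python3 -c "
from plant import sign_off
print(sign_off())"
```

```text
the job is handed in; nothing more can be done
None
```

The job is done and handed in at about 49 s of the 210 s allowed; no verdict was reported. I opened the hood to its stop and moved the three orange cheeses onto the green board. I then seated the three fresh cheeses in pockets 0, 1 and 2, shut the hood, and pressed the start button. One fresh cheese looked to have been knocked toward the edge of the wooden board, so I measured it again before picking it up.

**Last checks:**
- **Fresh cheeses:** all three look level and square in the pictures. The gripper height at release put each one on its pocket floor. The one in pocket 0 sits about 2 mm toward +y, within the 5 mm allowed.
- **Finished cheeses:** all three lie flat on the green board. The arm hides the middle one in the last top view, but the side view shows all three.
- **Hood and button:** the hood is back where it was at the start. The button reached its stop, with 19 N on it and no further travel, and the last top view shows it green and clear of the gripper.
- **Bystanders:** the wheel, bottle and cheese iron look unmoved.

**Off-nominal readings:** the wrist force peaked at about 66 N for a moment as the hood landed shut, below the 120 N limit. One early wrist-camera reading of the bar was 7 mm off the top camera. A closer look agreed with the top camera, so I used that position.

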